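Clear the vials from under the low riser with the reacher

TASK

Take the reacher from its rest and use it to fetch every reagent vial from under the low clear riser: set each vial that is still standing upright in the shallow steel tray, and drop each one that has fallen over, which may have leaked, into the clear tub. Let only the reacher touch the vials, never the gripper or arm, and leave the roll of tape on the riser where it is. When all the vials are sorted, lay the reacher back in its rest.

Things in the scene. Friction and masses are not known exactly. Their poses are not given: they have to be found in the camera images.
- reacher_grip (a point): Middle of the grip of the reacher, a pick-up tool: x along it to the jaws, z up, y to the trigger. Black handle 92 mm long, 32 mm high, its fixed flat side at y = -23 mm; opposite, the grey trigger, a flat bar 72 mm long, 28 mm high, outer face at y = +23 mm when free. Fingers take it here from above, across y (46 mm).
- reacher: The reacher, 0.2 kg, 320 mm long; origin and axes as at its grip. From the handle the 10 mm thick shaft slopes down to 60 mm below the grip (reached 92 mm ahead of it) and runs on level to the jaw head, 35 mm wide, 152 to 174 mm ahead. A tail 20 x 20 mm, centred at y = -12 mm, runs back to 96 mm behind the grip.
- trigger (a joint): Stroke of the trigger (m): 0 free, jaws open; 0.014 fully in (grip 32 mm across); about 0.011 with a vial held by its diameter. It moves in parallel; the spring gives from 12 N, 18 N at full stroke: a grip of 8 to 9 N carries the tool with the jaws open, 25 to 30 N closes them; ease off slowly. As fingers squeeze it evenly, the tool shifts by half the stroke towards its +y.
- reacher_jaws (a point): Midway between the jaw pads: 222 mm ahead of the grip and 60 mm below it, same axes. Two jaws, hinged 54 mm behind this point, close level towards each other along y. Pads 34 mm long, 18 mm high, 5 mm thick: 50 mm apart when free (68 mm over the outsides at the tips), parallel at 25 mm, 16 mm at full squeeze. They spring open when the trigger is let go.
- rest_home (a point): Where the middle of the reacher's grip belongs in its rest: 90 mm above the bench; x is the way the jaws point, z up. The reacher starts here with its jaws open.
- rest: Fixed grey rest of the reacher; origin on the bench under the home point, same axes. Two flared forks, 14 mm thick, open on top, sides 20 mm high: one holds the level shaft 125 mm ahead (floor at z = 25 mm, 12 mm wide there, 33 mm at the top); one holds the tail 75 mm behind (floor at z = 80 mm, 23 mm wide there, 44 mm at the top, centred at y = -12 mm).
- riser: Clear acrylic bench riser, fixed: 292 mm wide (x), 180 mm deep (y), 76 mm high; a 6 mm sheet on two 6 mm side walls, the gap beneath 70 mm high and 280 mm wide. Origin on the bench under its centre; y points out of the front opening, z up. The vials are beneath, side by side about 64 mm apart, their middles 30 to 120 mm behind the front edge.
- riser_mouth (a point): Middle of the riser's front edge, at bench level; y points out of the opening.
- tray: Shallow steel tray, fixed, 140 mm (x) by 180 mm (y), rim 12 mm high, walls and floor 3 mm. Origin at the centre of its underside, on the bench. Empty at the start.
- tub: Clear plastic tub, loose, about 0.3 kg, open on top: inside 106 mm (x) by 160 mm (y), 58 mm high, walls and floor 2 mm. Origin at the centre of its underside, on the bench.
- tape: Roll of tape lying flat on the riser, 96 mm in diameter, 25 mm high; origin at the centre of its underside. Leave it alone.
- vial_0_mid (a point): Middle of one of up to four identical brown reagent vials with a screw cap, 25 mm in diameter, 48 mm high, 22 g; may be absent (None). Its z axis runs from base to cap: vertical if it stands (middle 24 mm above its support), level if it has fallen (12.5 mm above; then within 0.25 rad of the riser's y axis at the start).
- vial_1_mid (a point): Middle of one of up to four identical brown reagent vials with a screw cap, 25 mm in diameter, 48 mm high, 22 g; may be absent (None). Its z axis runs from base to cap: vertical if it stands (middle 24 mm above its support), level if it has fallen (12.5 mm above; then within 0.25 rad of the riser's y axis at the start).
- vial_2_mid (a point): Middle of one of up to four identical brown reagent vials with a screw cap, 25 mm in diameter, 48 mm high, 22 g; may be absent (None). Its z axis runs from base to cap: vertical if it stands (middle 24 mm above its support), level if it has fallen (12.5 mm above; then within 0.25 rad of the riser's y axis at the start).
- vial_3_mid (a point): Middle of one of up to four identical brown reagent vials with a screw cap, 25 mm in diameter, 48 mm high, 22 g; may be absent (None). Its z axis runs from base to cap: vertical if it stands (middle 24 mm above its support), level if it has fallen (12.5 mm above; then within 0.25 rad of the riser's y axis at the start).

How it is judged:
By the outcome, as a careful person would: the job done as asked, in the order asked, and still so for the second after the job is handed in, with the robot touching nothing.
Of vial_0, vial_1, vial_2, vial_3 only 3 to 4 are there at a start; the rules pass over those that are not, and their reading is None.
At some moment in a run one of tub may be knocked a few centimetres aside while the robot is not near it.
It also fails if it takes over 210 s, if anything falls off the work surface, if the arm or the gripper's body presses on something with over 40 N, if the wrist force passes 120 N, or if a joint passes its speed limit or range.

ROBOT

A 6-joint arm with a two-finger parallel gripper is mounted at the origin on a cart in front of the work surface, level with it; the furniture and walls round the work are solid. World frame = base frame: x ahead of the robot, y to its left, z up, the work surface at z = 0. Lengths are in m, angles in rad, forces in N, time in s.
With the tool pointing down it reaches from about 0.225 to 0.875 m from the base axis. Payload 3.4 kg.
Tool frame: the origin (TCP) lies midway between the tips of the shut fingers; the grasp point (between the pads) lies 19 mm behind it; z points along the fingers, y is the line along which they close (so a half turn about z gives the same grasp; the last joint's range is limited). The gripper opens to 85 mm and grips with 20 to 120 N. Pads are 22 mm wide; open, the fingers measure 114 mm over their backs; the gripper's body (76 mm by 85 mm) begins 54 mm behind the grasp point. The pads swing forward as they close: fully open they stand 13 mm farther back than shut.
Start: joints at [1.137, 0.276, 1.505, -0, 1.361, -0.121], TCP at [0.177, 0.547, 0.231] pointing down, gripper open.
Joint ranges: [-2.89, 2.89], [-0.75, 2.08], [0.22, 2.7], [-1.18, 4.32], [0.11, 2.71], [-2.7, 2.7]. Speed limits (rad/s): [2.57, 2.57, 3.14, 3.14, 3.14, 3.14].

INTERFACE

Orientations are given as a unit quaternion [w, x, y, z].
In Python, from rig import * gives the robot as it stands.
- The arm moves only by the tool apply_moves, never from a script. Its argument "steps" is one flat list of numbers, 4 for each row, row after row: the shift along the world's x, y, z in cm, then the turn about the world's z in degrees. A call has 1 to 8 rows; each row is the pose to reach, as a shift and turn from the pose commanded when the call began; what a row does not reach only later rows make up. A row lasts 1/12 s, in which the tool goes at most 41.7 mm and 7.16 degrees, less where a joint would pass 70% of its speed; a pose out of reach is approached as far as the arm can. A call with a gripper value outside its range is refused whole. "jaw" is the closure in counts, from 0 (fully open) to 255 (shut), set as the call begins (left out, the last holds). The fingers move at their own pace and stop on an object; "newtons" is the grip in N (left out, the last holds). Time passes only in rows, so rows that repeat a pose let the fingers close. It gives the time, the measured TCP pose, the force, the opening and the grip force at its end, in the units of the state.
- get_state(): the state, without advancing time (a new reading comes with each control period).
- get_image(name): name is "side" or "top"; returns the picture (480x640x3 uint8, red, green, blue); there is no depth.
- calibration(name): a dict with "fx", "fy", "cx", "cy" (pixels), "xyz" and "rotation" of the camera in the world. Camera axes: x right, y up, looking along -z (the intrinsics and any distortion apply to the point x, -y, -z); pixel columns grow to the right and rows downward; lengths in m; the calibration is good to about 2 mm. A picture is of the moment at which its call begins. calibration takes no time and is no camera call.
- sign_off(): hands the job in; it is judged then, once.
The state is a dict: "clock": time; "qpos": joint angles; "qd": joint speeds; "effort": joint torques, N m; "position": TCP position; "ee_rot": TCP orientation; "contact_force": force on the tool from outside, world axes, zero at the start; "moment": the same for the moment, N m; "width": finger opening in m; "gripper_force": force on a finger pad.
Only numpy, scipy, OpenCV 4.12 (cv2) and the standard library are available. Lean on these libraries where they do the work, as an engineer would, in place of code of your own. Each camera call takes 0.05 s, during which the arm holds its last target. There are 200 camera calls.

## Working session

There is one attempt and no reset: what is moved stays moved. The work goes in short steps, Python scripts to look and compute and a tool call to move; the robot and the scene stay as the last step left them, time stands still between calls to the robot, and variables do not carry over. Pictures are saved under pics/ and viewed, at most 14 in all, crops included, and the job is handed in when it is done.

Besides the shell and the picture viewer there is one more tool, called by a JSON object that holds its "op" and its "data". apply_moves: Moves the arm, as the interface text tells. Its arguments: {"type":"object","properties":{"steps":{"type":"array","items":{"type":"number"}},"jaw":{"type":"number"},"newtons":{"type":"number"}},"required":["steps"]}

```bash
ls; mkdir -p pics
python3 - <<'E'
from rig import *
import cv2
for n in("side","top"):
    cv2.imwrite(f"pics/{n}0.png",get_image(n)[:,:,::-1]); print(n,calibration(n))
print(get_state())
E
```

```text
pics
side {'fx': 466.6900741251855, 'fy': 466.6900741251855, 'cx': 320.12441250077364, 'cy': 236.63423408786483, 'xyz': array([0.32146448, 1.04590985, 0.48950037]), 'rotation': array([-0.077346  , -0.06658659,  0.55616619,  0.82478057])}
top {'fx': 486.44423614098184, 'fy': 486.44423614098184, 'cx': 316.37707034899245, 'cy': 233.611736520266, 'xyz': array([0.35469876, 0.08075159, 1.24427593]), 'rotation': array([ 0.71570868,  0.04681327, -0.06482071, -0.6938068 ])}
{'clock': 0.1, 'qpos': array([ 1.13696131e+00,  2.76532801e-01,  1.50604754e+00, -1.62991147e-05,
        1.36074057e+00, -1.20986933e-01]), 'qd': array([-0.00080199, -0.00100952, -0.003426  , -0.00288847, -0.00017994,
        0.00091154]), 'effort': array([ 1.48421415e-03, -4.17696118e+01, -2.46405172e+01, -1.15347048e-04,
        5.71684606e-03,  3.62072996e-06]), 'position': array([0.17675672, 0.54662601, 0.2305093 ]), 'ee_rot': array([-2.28991446e-04,  1.55785169e-01,  9.87790582e-01, -8.33272805e-04]), 'contact_force': array([ 0.28352322, -0.37171053,  0.12811276]), 'moment': array([-0.00386531,  0.02586767,  0.01442042]), 'gripper_force': 0.0, 'width': 0.08539771320376648}
```

View pics/top0.png

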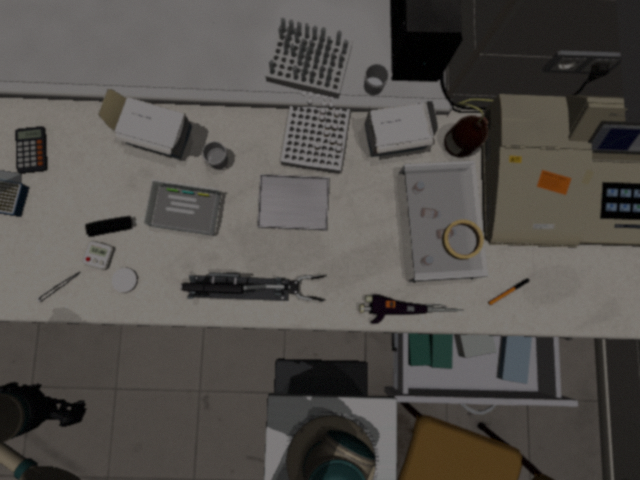

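View pics/side0.png

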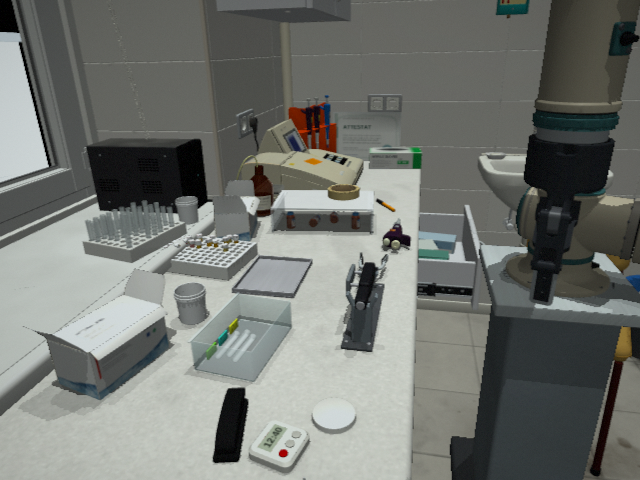

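The top view shows the reacher at about (250,287) with its jaws to the right. The tray is at (293,202), the tub at (185,207) and the riser at (445,222), opening to the left. I'll enlarge the key areas.

```bash
cat > h.py <<'E'
from rig import *
import cv2, numpy as np
from scipy.spatial.transform import Rotation as R
def cam(n):
    c=calibration(n); q=c["rotation"]; M=R.from_quat([q[1],q[2],q[3],q[0]]).as_matrix(); return c,M
def ray(n,u,v):
    c,M=cam(n); d=M@np.array([(u-c["cx"])/c["fx"],-(v-c["cy"])/c["fy"],-1.]); return np.array(c["xyz"]),d
def at_z(n,u,v,z):
    o,d=ray(n,u,v); return o+d*(z-o[2])/d[2]
def tri(us,ut):
    o1,d1=ray("side",*us); o2,d2=ray("top",*ut)
    A=np.c_[d1,-d2]; s=np.linalg.lstsq(A,o2-o1,rcond=None)[0]
    p,q=o1+d1*s[0],o2+d2*s[1]; return (p+q)/2,np.linalg.norm(p-q)
def proj(n,p):
    c,M=cam(n); q=M.T@(np.array(p)-c["xyz"]); return np.array([c["cx"]-c["fx"]*q[0]/q[2],c["cy"]+c["fy"]*q[1]/q[2]])
def crop(n,x,y,w,h,f,out,gain=1.0,img=None):
    im=get_image(n) if img is None else img
    im=im[y:y+h,x:x+w,::-1]; im=cv2.resize(im,None,fx=f,fy=f,interpolation=cv2.INTER_CUBIC)
    im=np.clip(im*float(gain),0,255).astype(np.uint8)
    for i in range(0,w,20): cv2.putText(im,str(x+i),(i*f,10),0,.35,(0,0,255),1); cv2.line(im,(i*f,12),(i*f,18),(0,0,255),1)
    for i in range(0,h,20): cv2.putText(im,str(y+i),(0,i*f+4),0,.35,(0,0,255),1); cv2.line(im,(24,i*f),(30,i*f),(0,0,255),1)
    if out: cv2.imwrite("pics/"+out,im)
    return im
E
python3 - <<'E'
from h import *
t=cv2.imread("pics/top0.png")[:,:,::-1]; s=cv2.imread("pics/side0.png")[:,:,::-1]
a=crop("top",170,255,160,50,5,None,1.7,t)
b=crop("top",385,150,110,70*2,4,None,1.7,t)
c=crop("top",140,165,90,75,4,None,1.7,t)
cv=np.zeros((600,800,3),np.uint8); cv[:250,:800]=a[:250,:800]
cv2.imwrite("pics/c1.png",a)
d=np.zeros((560,800,3),np.uint8); d[:,:440]=b; d[:300,440:800]=c
cv2.imwrite("pics/c2.png",d)
a=crop("side",265,180,120,60,6,None,1.3,s); 
cv2.imwrite("pics/c3.png",a)
b=crop("side",335,245,60,110,5,None,1.3,s);c=crop("side",185,250,120,130,4,None,1.3,s)
d=np.zeros((550,800,3),np.uint8); d[:,:300]=b; d[:520,300:780]=c
cv2.imwrite("pics/c4.png",d)
E
```

```text
(no output)
```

View pics/c1.png

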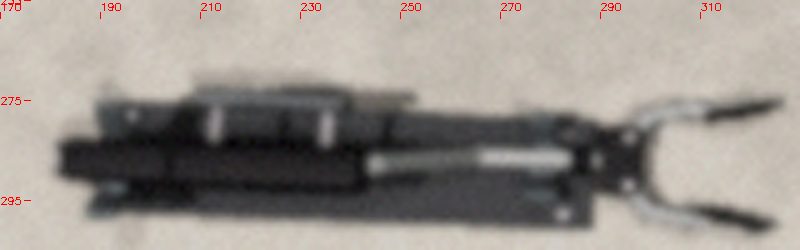

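View pics/c2.png

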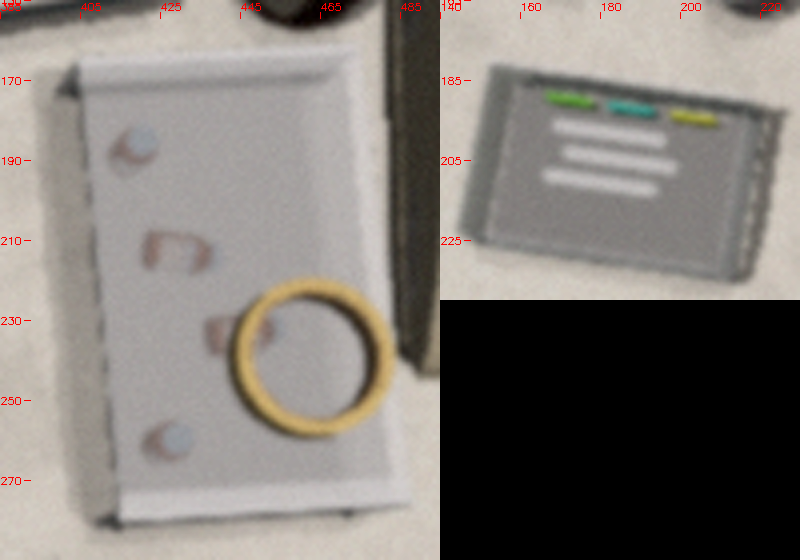

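View pics/c3.png

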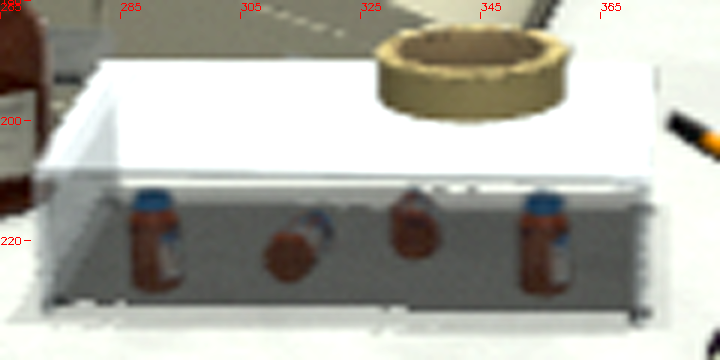

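View pics/c4.png

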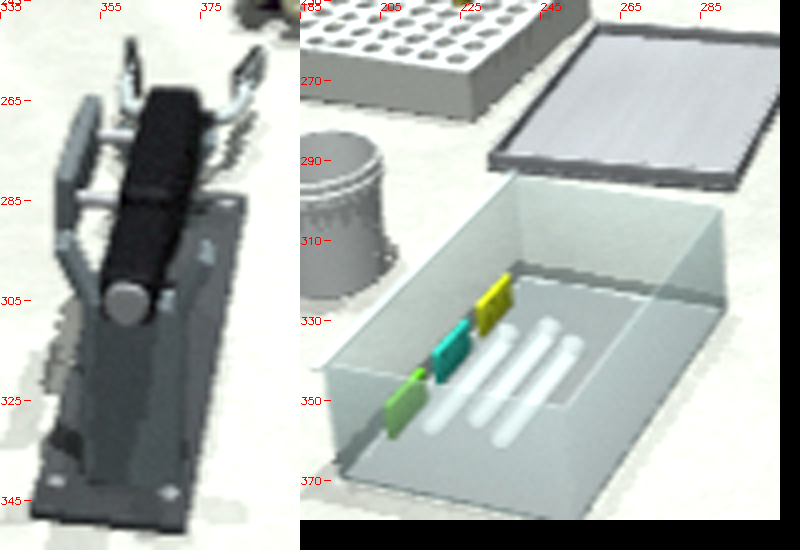

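The crops show four vials. From far to near in x, they are standing, fallen, fallen, standing, and the fallen caps point into the riser. Next I'll turn these pixels into positions.

```bash
cat > est.py <<'E'
from h import *
np.set_printoptions(precision=4,suppress=True)
p=lambda *a:print(*a)
# reacher
tips=(at_z("top",325.5,276,.03)+at_z("top",325,299.8,.03))/2
tail=at_z("top",182.3,287,.09); sh0=at_z("top",268,286.9,.03); sh1=at_z("top",284,286.4,.03)
p("tips",tips,"tail",tail,"shaft",sh0,sh1,"head",at_z("top",290,286.5,.03))
p("trig ends",at_z("top",209,274.5,.09),at_z("top",240,274.5,.09),"tri tail",tri((359,305),(182.3,287)))
# riser top corners z=.076 (crop coords)
for n,u,v in(("NW",405.5,166),("SW",414.5,280),("NE",474,163),("SE",487,277)): p(n,at_z("top",u,v,.076))
p("side front corners",at_z("side",271.5,208,.076),at_z("side",373,211,.076),"front base",at_z("side",273,231,0),at_z("side",371.5,233,0))
for n,c,b,s,cs in(("A",(420.3,185.5),(415.3,188.8),(291.3,228),(290.5,213.5)),("D",(429,260),(423.5,261.5),(356,228.5),(355.5,214))):
  p(n,"captop",at_z("top",*c,.048),"base",at_z("top",*b,.003),"tri cap",tri(cs,c))
for n,a,b,s in(("B",(421,213),(438,213.7),(313,223)),("C",(437,233.5),(454,232.5),(334,219))):
  p(n,at_z("top",*a,.0125),at_z("top",*b,.0125),"side base",at_z("side",*s,.0125))
p("tray");
for u,v in((260.3,175.5),(328.3,176),(258.5,228.5),(327.5,229)): p(at_z("top",u,v,.012))
p("side tray",at_z("side",233,291,.012),at_z("side",293.5,296,.012))
p("tub top")
for u,v in((152.5,181.5),(225,193),(145.5,224.5),(215,235)): p(at_z("top",u,v,.058))
for u,v in((191,342.5),(239.5,293.5),(290,302.5),(251,352)): p("side",at_z("side",u,v,.058))
E
python3 est.py
```

```text
tips [0.413  0.0265 0.03  ] tail [0.402  0.3646 0.09  ] shaft [0.4111 0.1686 0.03  ] [0.4135 0.129  0.03  ] head [0.4137 0.1142 0.03  ]
trig ends [0.4331 0.3042 0.09  ] [0.4354 0.2315 0.09  ] tri tail (array([0.4034, 0.3648, 0.0898]), np.float64(0.0028488030738199866))
NW [ 0.7199 -0.1643  0.076 ]
SW [ 0.4361 -0.1861  0.076 ]
NE [ 0.7342 -0.3374  0.076 ]
SE [ 0.4488 -0.3627  0.076 ]
side front corners [ 0.7192 -0.1543  0.076 ] [ 0.4335 -0.166   0.076 ] front base [ 0.7244 -0.1697  0.    ] [ 0.4392 -0.1945  0.    ]
A captop [ 0.6787 -0.2081  0.048 ] base [ 0.6814 -0.2056  0.003 ] tri cap (array([ 0.6801, -0.2094,  0.0425]), np.float64(0.00013072236758357596))
D captop [ 0.4888 -0.2289  0.048 ] base [ 0.4895 -0.2262  0.003 ] tri cap (array([ 0.4897, -0.2303,  0.0426]), np.float64(0.0006962460088354481))
B [ 0.6148 -0.2181  0.0125] [ 0.6145 -0.2626  0.0125] side base [ 0.6151 -0.2189  0.0125]
C [ 0.5622 -0.2594  0.0125] [ 0.5663 -0.3037  0.0125] side base [ 0.5596 -0.2619  0.0125]
tray
[0.7001 0.2027 0.012 ]
[0.7052 0.0253 0.012 ]
[0.5599 0.2007 0.012 ]
[0.5646 0.0239 0.012 ]
side tray [0.695  0.2171 0.012 ] [0.5606 0.2175 0.012 ]
tub top
[0.6619 0.4648 0.058 ]
[0.639  0.2837 0.058 ]
[0.5529 0.473  0.058 ]
[0.5325 0.3019 0.058 ]
side [0.6618 0.4713 0.058 ]
side [0.6428 0.3044 0.058 ]
side [0.5377 0.322  0.058 ]
side [0.5578 0.4791 0.058 ]
```

Estimates, assuming the text's heights:

| Thing | x | y | Other |
|---|---|---|---|
| Grip | .413 | .267 | z ≈ .09, heading −y |
| Vial A | .680 | −.208 | standing |
| Vial B | .615 | −.240 | fallen |
| Vial C | .564 | −.282 | fallen |
| Vial D | .489 | −.229 | standing |

Triangulation put the tail at z = .0898 and the standing caps at about .0425, so the heights hold up. Next I'll move above the grip.

{"op": "apply_moves", "data": {"steps": [3, -3.5, 0, -7, 6, -7, 0, -14, 9, -10.5, 0, -21, 12, -14, 0, -28, 15, -17.5, 0, -35, 18, -21, 0, -42, 21, -24.5, 0, -49, 23.6, -28, 0, -56], "jaw": 0}}

```text
clock: 0.77
position: [0.3934, 0.2913, 0.2311]
ee_rot: [-0.0, 0.604, 0.797, 0.0]
contact_force: [-0.0, 0.2, -0.2]
width: 0.0856
gripper_force: 0.0
```

{"op": "apply_moves", "data": {"steps": [0, 0, -2, -7, 0, 0, -4, -14, 0, 0, -7, -16.1, 0, 0, -9, -16.1, 0, 0, -9, -16.1, 0, 0, -9, -16.1]}}

```text
clock: 1.27
position: [0.3919, 0.2925, 0.1405]
ee_rot: [-0.0, 0.707, 0.707, -0.001]
contact_force: [0.6, 0.6, 0.5]
width: 0.0854
gripper_force: 0.0
```

Run:
```python
from h import *
s=get_state();print(s["position"],s["ee_rot"],s["qpos"],s["width"],s["clock"])
t=get_image("top");d=get_image("side")
a=crop("top",165,235,160,85,5,None,1.7,t); b=crop("side",320,190,120,160,4,None,1.3,d)
cv2.imwrite("pics/c5.png",a)
```

```text
[0.39186884 0.29251252 0.14053399] [-3.72516473e-04  7.07231685e-01  7.06980406e-01 -1.38230964e-03] [ 4.98876412e-01  2.21148383e-01  1.82416774e+00 -7.42702183e-05
  1.09913902e+00  4.99265614e-01] 0.08537463403507681 1.2667
```

View pics/c5.png

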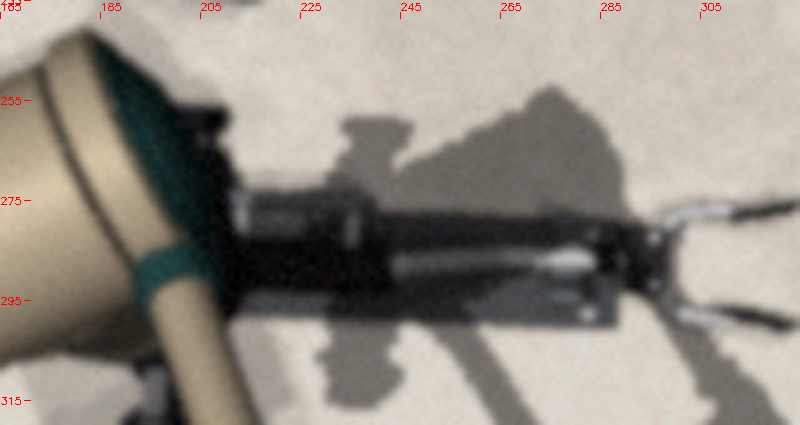

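The view is blurred by the arm, but the gripper lies along the reacher. The tool is 2.5 cm short in y, so I'll shift and go down.

{"op": "apply_moves", "data": {"steps": [2.1, -2.55, 0, 0, 2.1, -2.55, -2, 0, 2.1, -2.55, -4, 0, 2.1, -2.55, -6, 0, 2.1, -2.55, -7.4, 0, 2.1, -2.55, -7.4, 0, 2.1, -2.55, -7.4, 0]}}

```text
clock: 1.95
position: [0.4143, 0.268, 0.0683]
ee_rot: [0.0, 0.707, 0.707, 0.001]
contact_force: [0.1, 0.3, 0.3]
width: 0.0855
gripper_force: 0.0
```

{"op": "apply_moves", "data": {"steps": [0, 0, 0, 0, 0, 0, 0, 0, 0, 0, 0, 0, 0, 0, 0, 0, 0, 0, 0, 0, 0, 0, 0, 0], "jaw": 95, "newtons": 20}}

```text
clock: 2.45
position: [0.4137, 0.2675, 0.0676]
ee_rot: [0.0, 0.707, 0.707, 0.0]
contact_force: [-0.4, 0.7, -0.6]
width: 0.0534
gripper_force: 0.0
```

{"op": "apply_moves", "data": {"steps": [0, 0, 0, 0, 0, 0, 0, 0, 0, 0, 0, 0, 0, 0, 0, 0], "jaw": 115}}

```text
clock: 2.78
position: [0.4139, 0.2676, 0.0674]
ee_rot: [0.0, 0.707, 0.707, 0.0]
contact_force: [0.8, -0.4, 0.2]
width: 0.0469
gripper_force: 0.5
```

{"op": "apply_moves", "data": {"steps": [0, 0, 0, 0, 0, 0, 0, 0, 0, 0, 0, 0, 0, 0, 0, 0], "jaw": 119}}

```text
clock: 3.12
position: [0.4139, 0.2676, 0.0674]
ee_rot: [0.0, 0.707, 0.707, 0.0]
contact_force: [1.3, 0.9, 1.7]
width: 0.046
gripper_force: 11.6
```

{"op": "apply_moves", "data": {"steps": [0, 0, 0, 0, 0, 0, 0, 0, 0, 0, 0, 0, 0, 0, 0, 0], "jaw": 122}}

```text
clock: 3.45
position: [0.4134, 0.2676, 0.0676]
ee_rot: [-0.0, 0.707, 0.707, 0.0]
contact_force: [-0.0, 1.2, 5.2]
width: 0.0449
gripper_force: 12.9
```

{"op": "apply_moves", "data": {"steps": [0, 0, 0.5, 0, 0, 0, 1, 0, 0, 0, 2, 0, 0, 0, 3.5, 0, 0, 0, 5, 0, 0, 0, 5, 0, 0, 0, 5, 0], "jaw": 121}}

```text
clock: 4.03
position: [0.4138, 0.2675, 0.1176]
ee_rot: [0.0, 0.707, 0.707, 0.001]
contact_force: [-0.4, 0.6, -2.0]
width: 0.0447
gripper_force: 12.4
```

Run:
```python
from h import *
s=get_state();print(s["position"],s["width"],s["gripper_force"],s["contact_force"],s["moment"])
t=get_image("top");d=get_image("side")
a=crop("top",265,255,80,60,5,None,1.7,t); b=crop("side",320,190,100,150,4,None,1.3,d)
e=np.zeros((600,800,3),np.uint8); e[:300,:400]=a; e[:600,400:800]=b; cv2.imwrite("pics/c6.png",e)
```

```text
[0.41382409 0.26747146 0.11763946] 0.04473238000959674 12.443293333053589 [-0.42963525  0.56435535 -2.02385289] [ 0.05113115 -0.01689841  0.01433704]
```

View pics/c6.png

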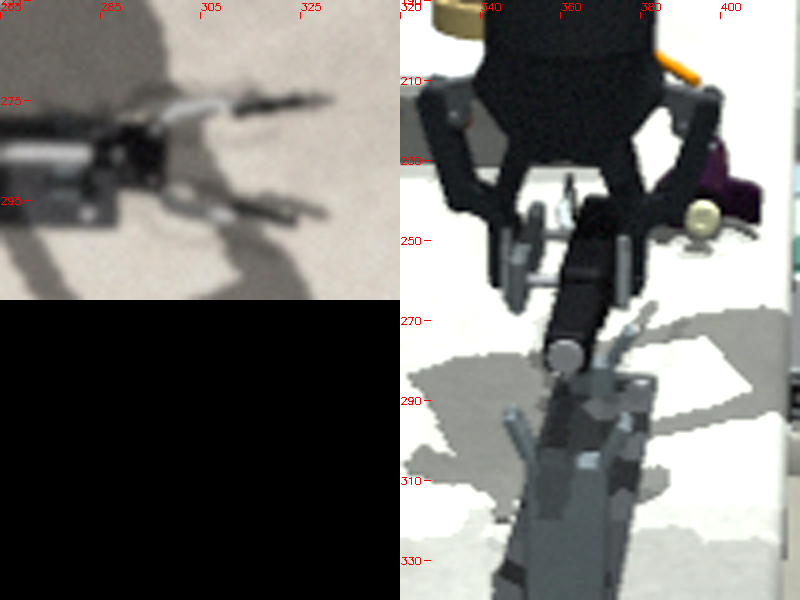

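The reacher has lifted clear. The jaw tips are at about (330,275) and (328.5,297.5) in the top view.

Run:
```python
from h import *
print(at_z("top",330,275,.08),at_z("top",328.7,298,.08), proj("top",[.4138,.2675-.239,.08]))
```

```text
[0.44153756 0.01819694 0.08      ] [0.38685842 0.01995192 0.08      ] [325.40100346 286.50453455]
```

{"op": "apply_moves", "data": {"steps": [3, -1.6, 0, 0.6, 6, -3.2, 0, 1.2, 9, -4.8, 0, 1.8, 12, -6.4, 0, 2.4, 15, -8, 0, 3, 18, -9.6, 0, 3.6, 21, -11.2, 0, 4.2, 23.4, -12.4, 0, 4.4]}}

```text
clock: 4.8
position: [0.6491, 0.1416, 0.1154]
ee_rot: [-0.0, 0.68, 0.733, -0.001]
contact_force: [0.1, 0.0, -2.3]
width: 0.0451
gripper_force: 12.4
```

{"op": "apply_moves", "data": {"steps": [0, 0, 0, 0, 0, 0, -2, 0, 0, 0, -4, 0, 0, 0, -5.2, 0, 0, 0, -5.2, 0, 0, 0, -5.2, 0, 0, 0, -5.2, 0]}}

```text
clock: 5.38
position: [0.6479, 0.1437, 0.0658]
ee_rot: [0.0, 0.679, 0.734, 0.0]
contact_force: [0.0, 0.4, -2.1]
width: 0.0448
gripper_force: 12.4
```

Run:
```python
from h import *
s=get_state();print(s["position"],s["width"],s["gripper_force"],s["ee_rot"])
t=get_image("top");d=get_image("side")
a=crop("top",325,150,120,70,6,None,1.7,t); cv2.imwrite("pics/c7a.png",a);b=crop("side",260,180,120,70,6,None,1.3,d); cv2.imwrite("pics/c7b.png",b)
e=np.zeros((600,800,3),np.uint8); e[:300]=cv2.resize(a,(514,300))[:, :514].repeat(1,0)[:, :].copy() if 0 else 0
e=np.vstack([a[:300,:],b[:300,:]]); cv2.imwrite("pics/c7.png",e)
```

```text
[0.64791273 0.14374943 0.0658274 ] 0.04483322089869306 12.419757395982742 [3.20139582e-04 6.79454475e-01 7.33717517e-01 3.44420810e-04]
```

View pics/c7.png

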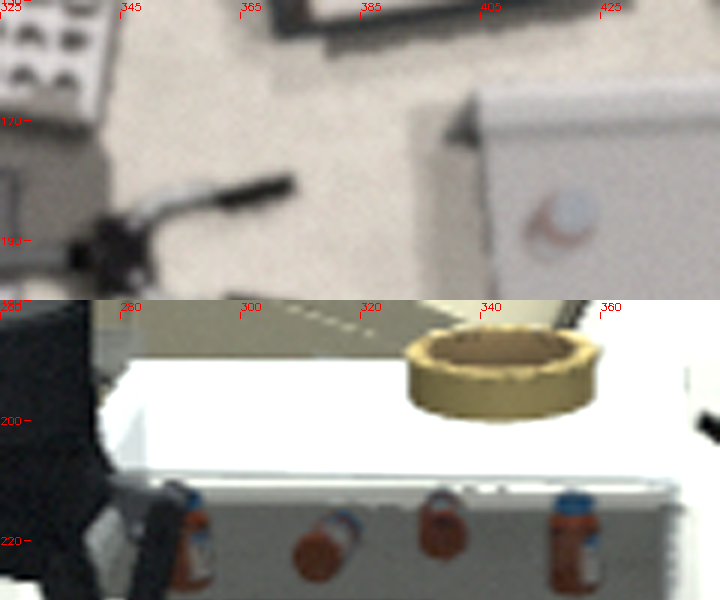

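Run:
```python
from h import *
print(at_z("top",373.8,180.5,.026)); print(proj("top",[.6664,-.0946,.026]),proj("top",[.699,-.092,.026]),proj("top",[.6335,-.097,.026]))
a=cv2.imread("pics/c7a.png"); cv2.imwrite("pics/c7c.png",a[150:420,:420])
```

```text
[ 0.69357299 -0.09226073  0.026     ]
[374.59511532 190.73950262] [373.72120767 178.46601943] [375.39748934 203.22407848]
```

View pics/c7c.png

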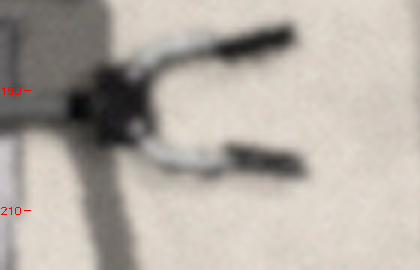

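The jaw tips fall at about (374,181) and (375.5,202.5), within 1 px of where I predicted. I'll go into the riser and squeeze on A.

{"op": "apply_moves", "data": {"steps": [0.2, -2.2, 0, 0, 0.35, -4.4, 0, 0, 0.5, -6.6, 0, 0, 0.68, -8.8, 0, 0, 0.85, -11, 0, 0, 1, -13, 0, 0, 1, -13, 0, 0, 1, -13, 0, 0]}}

```text
clock: 6.15
position: [0.6583, 0.0125, 0.0665]
ee_rot: [0.001, 0.68, 0.733, 0.001]
contact_force: [0.2, 0.8, -1.9]
width: 0.045
gripper_force: 12.4
```

{"op": "apply_moves", "data": {"steps": [0, 0, 0, 0, 0, 0, 0, 0, 0, 0, 0, 0, 0, 0, 0, 0], "jaw": 135, "newtons": 28}}

```text
clock: 6.48
position: [0.6575, 0.0144, 0.0654]
ee_rot: [0.0, 0.679, 0.734, 0.0]
contact_force: [0.1, 0.1, -2.7]
width: 0.0407
gripper_force: 14.3
```

{"op": "apply_moves", "data": {"steps": [0, 0, 0, 0, 0, 0, 0, 0, 0, 0, 0, 0, 0, 0, 0, 0], "jaw": 145}}

```text
clock: 6.82
position: [0.6576, 0.0136, 0.0653]
ee_rot: [0.0, 0.679, 0.734, 0.0]
contact_force: [-1.0, 1.0, -1.9]
width: 0.0373
gripper_force: 15.9
```

{"op": "apply_moves", "data": {"steps": [0, 0, 0, 0, 0, 0, 0, 0, 0, 0, 0, 0, 0, 0, 0, 0, 0, 0, 0, 0, 0, 0, 0, 0], "jaw": 160}}

```text
clock: 7.32
position: [0.6576, 0.0134, 0.0653]
ee_rot: [0.0, 0.68, 0.734, 0.0]
contact_force: [0.0, 0.7, -1.2]
width: 0.0346
gripper_force: 30.1
```

Run:
```python
from h import *
s=get_state();print(s["position"],s["width"],s["gripper_force"],s["contact_force"])
t=get_image("top");d=get_image("side")
a=crop("top",355,155,110,120,5,None,1.7,t); b=crop("side",265,180,110,60,5,None,1.3,d)
e=np.vstack([a[:300],b]); cv2.imwrite("pics/c8.png",e)
```

```text
[0.65757237 0.01344271 0.06532746] 0.03457878932712088 30.095754861831665 [ 0.03917237  0.73199563 -1.15383177]
```

View pics/c8.png

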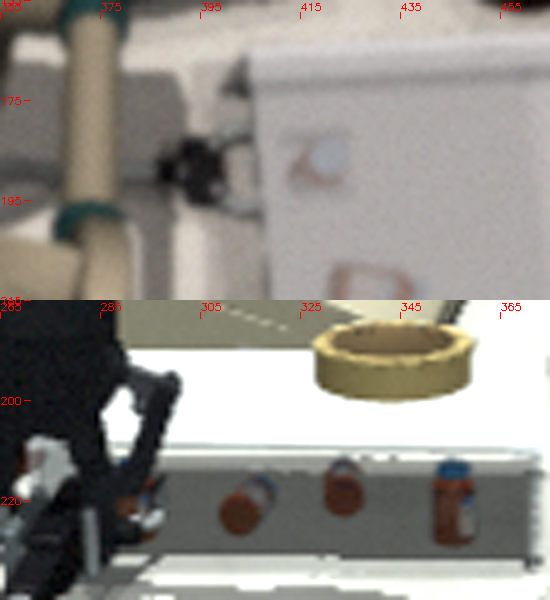

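The grip stopped at 34.6 mm with 30 N, so A is held and still upright. I'll lift it, back out and set it in the tray.

{"op": "apply_moves", "data": {"steps": [0, 0, 0.5, 0, 0, 0, 1, 0, -0.15, 2, 1, 0, -0.3, 4, 1, 0, -0.5, 6.5, 1, 0, -0.7, 9, 1, 0, -0.9, 11.5, 1, 0, -1.1, 14, 1, 0]}}

```text
clock: 8.08
position: [0.6467, 0.1545, 0.0761]
ee_rot: [0.0, 0.68, 0.733, 0.0]
contact_force: [1.1, -0.2, -2.6]
width: 0.035
gripper_force: 30.1
```

{"op": "apply_moves", "data": {"steps": [-0.1, 2.5, 1, 0, -0.1, 5, 2, 0, -0.2, 7.5, 2.5, 0, -0.2, 10, 2.5, 0, -0.2, 12.55, 2.5, 0, -0.2, 12.55, 2.5, 0, -0.2, 12.55, 2.5, 0]}}

```text
clock: 8.67
position: [0.6444, 0.2805, 0.1008]
ee_rot: [0.0, 0.679, 0.734, 0.0]
contact_force: [-0.2, -0.6, -1.9]
width: 0.0351
gripper_force: 30.1
```

Run:
```python
from h import *
s=get_state();print(s["position"],s["width"],s["gripper_force"],s["contact_force"])
t=get_image("top");d=get_image("side")
a=crop("top",240,160,110,75,5,None,1.7,t); b=crop("side",225,210,110,90,5,None,1.3,d)
e=np.hstack([a,b[:375]])[:,:]; e=np.vstack([a[:300],b[:300]]); cv2.imwrite("pics/c9.png",e)
```

```text
[0.64444494 0.2805409  0.1007665 ] 0.035117310761764 30.10833442211151 [-0.16479837 -0.57065988 -1.86627291]
```

View pics/c9.png

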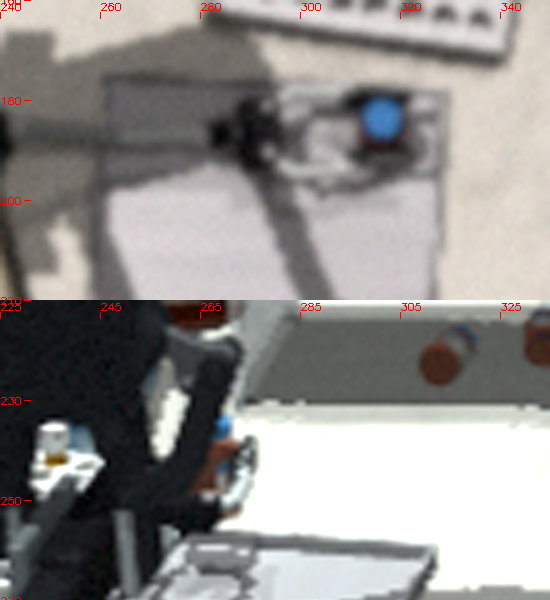

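A is upright in the jaws over the tray, with its cap at (316,184). I'll shift it 0.7 cm inward, lower it and ease off.

{"op": "apply_moves", "data": {"steps": [-0.7, 0, -0.8, 0, -0.7, 0, -1.8, 0, -0.7, 0, -2.6, 0, -0.7, 0, -2.9, 0, -0.7, 0, -3.1, 0, -0.7, 0, -3.2, 0, -0.7, 0, -3.2, 0, -0.7, 0, -3.2, 0]}}

```text
clock: 9.43
position: [0.6381, 0.279, 0.0686]
ee_rot: [0.0, 0.68, 0.734, 0.0]
contact_force: [0.9, -0.7, -2.1]
width: 0.0345
gripper_force: 30.1
```

{"op": "apply_moves", "data": {"steps": [0, 0, 0, 0, 0, 0, 0, 0, 0, 0, 0, 0, 0, 0, 0, 0], "jaw": 148}}

```text
clock: 9.77
position: [0.6378, 0.2791, 0.0686]
ee_rot: [0.0, 0.679, 0.734, 0.0]
contact_force: [0.2, 0.7, -2.1]
width: 0.0357
gripper_force: 16.4
```

{"op": "apply_moves", "data": {"steps": [0, 0, 0, 0, 0, 0, 0, 0, 0, 0, 0, 0, 0, 0, 0, 0], "jaw": 142}}

```text
clock: 10.1
position: [0.6375, 0.279, 0.0683]
ee_rot: [0.0, 0.68, 0.734, 0.0]
contact_force: [0.1, 0.3, -2.1]
width: 0.0379
gripper_force: 15.4
```

{"op": "apply_moves", "data": {"steps": [0, 0, 0, 0, 0, 0, 0, 0, 0, 0, 0, 0, 0, 0, 0, 0], "jaw": 136}}

```text
clock: 10.43
position: [0.6376, 0.279, 0.0683]
ee_rot: [0.0, 0.68, 0.734, 0.0]
contact_force: [0.4, 0.2, -2.7]
width: 0.04
gripper_force: 14.6
```

{"op": "apply_moves", "data": {"steps": [0, 0, 0, 0, 0, 0, 0, 0, 0, 0, 0, 0, 0, 0, 0, 0], "jaw": 128}}

```text
clock: 10.77
position: [0.6376, 0.279, 0.0683]
ee_rot: [0.0, 0.68, 0.734, 0.0]
contact_force: [0.1, -0.4, -2.0]
width: 0.0427
gripper_force: 13.4
```

{"op": "apply_moves", "data": {"steps": [0, 0, 0, 0, 0, 0, 0, 0, 0, 0, 0, 0, 0, 0, 0, 0], "jaw": 121}}

```text
clock: 11.1
position: [0.6376, 0.2789, 0.0683]
ee_rot: [0.0, 0.68, 0.734, 0.0]
contact_force: [-0.2, -0.3, -1.0]
width: 0.0448
gripper_force: 12.4
```

{"op": "apply_moves", "data": {"steps": [-0.1, 1, 0, 0, -0.15, 2, 0, 0, -0.2, 3, 0, 0, -0.3, 4, 0, 0, -0.4, 5, 0, 0, -0.5, 6.5, 0, 0, -0.5, 6.5, 2, 0, -0.5, 6.5, 4, 0]}}

```text
clock: 11.77
position: [0.6309, 0.3458, 0.1068]
ee_rot: [-0.001, 0.679, 0.734, -0.002]
contact_force: [0.1, -0.4, -1.6]
width: 0.0448
gripper_force: 12.4
```

Run:
```python
from h import *
s=get_state();print(s["position"],s["width"],s["gripper_force"],s["contact_force"])
t=get_image("top");d=get_image("side")
a=crop("top",130,160,220,75,3,None,1.7,t); b=crop("side",180,210,220,120,3,None,1.3,d)
e=np.vstack([a,b]); cv2.imwrite("pics/c10.png",e)
```

```text
[0.63092261 0.34583966 0.10678545] 0.044781910849486614 12.405464351177216 [ 0.07148596 -0.39838654 -1.63274656]
```

View pics/c10.png

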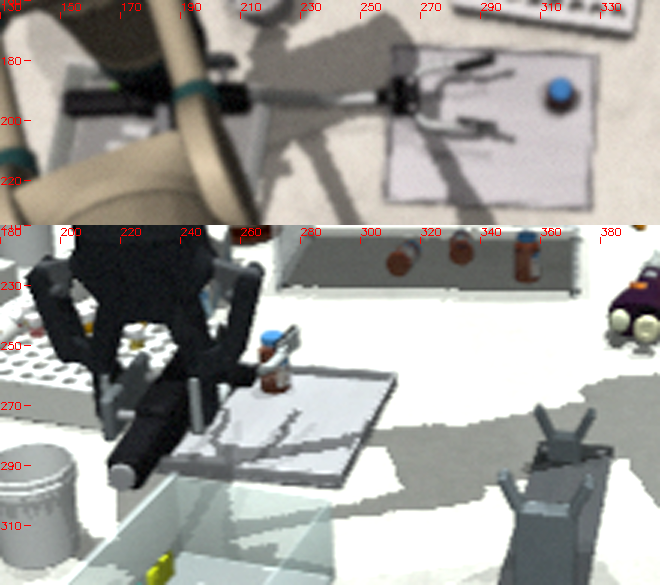

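A stands in the tray with its cap at (316,191) in the top view and the jaws clear of it. Only one picture view is left, so I'll check by numbers from here on. B is next.

{"op": "apply_moves", "data": {"steps": [-0.4, -3, 0, -0.4, -0.8, -6, 0, -0.8, -1.2, -9, 0, -1.2, -1.6, -12, 0, -1.6, -2, -15, 0, -2, -2.5, -18.5, 0, -2.4, -3.1, -22.6, 0, -2.4, -3.1, -22.6, 0, -2.4]}}

```text
clock: 12.53
position: [0.5996, 0.1113, 0.1073]
ee_rot: [0.001, 0.696, 0.718, -0.003]
contact_force: [0.2, 1.0, -2.2]
width: 0.0451
gripper_force: 12.5
```

{"op": "apply_moves", "data": {"steps": [0, 0, -1.5, 0, 0, 0, -3, 0, 0, 0, -4.1, 0, 0, 0, -4.1, 0, 0, 0, -4.1, 0, 0, 0, -4.1, 0]}}

```text
clock: 13.03
position: [0.602, 0.1185, 0.0675]
ee_rot: [0.0, 0.695, 0.719, 0.0]
contact_force: [0.9, -0.1, -2.4]
width: 0.0447
gripper_force: 12.4
```

```bash
cat > col.py <<'E'
from h import *
np.set_printoptions(precision=4,suppress=True)
def blobs(im,mask,mn=8):
    n,l,st,ce=cv2.connectedComponentsWithStats(mask.astype(np.uint8)); return [(np.round(ce[i],1).tolist(),int(st[i][4])) for i in range(1,n) if st[i][4]>=mn]
def report(top=True,side=True):
    s=get_state();print("state",s["clock"],s["position"],s["width"],s["gripper_force"],s["contact_force"])
    for n,on in(("top",top),("side",side)):
        if not on: continue
        im=get_image(n); f=im.astype(int); r,g,b=f[...,0],f[...,1],f[...,2]
        x0,x1,y0,y1=(130,500,150,300) if n=="top" else (150,400,190,400)
        m=np.zeros(r.shape,bool); m[y0:y1,x0:x1]=1
        print(n,"blue",blobs(im,m&(b>r*1.35)&(b>g*1.15)),"brown",blobs(im,m&(r>1.25*g)&(r<190)&(r>g+10)&(b<g*1.05)&(g<130),10))
        cv2.imwrite(f"pics/last_{n}.png",im[:,:,::-1])
E
python3 -c "
from col import *
report()
for n in('A','B'): pass
"
```

```text
state 13.0333 [0.602  0.1185 0.0675] 0.04473845303035741 12.408491224050522 [ 0.8807 -0.0818 -2.4447]
top blue [] brown [([496.6, 297.8], 22)]
side blue [([196.2, 194.4], 8), ([202.1, 200.0], 8), ([295.8, 200.6], 8), ([355.1, 213.8], 17), ([270.8, 229.4], 13), ([243.3, 234.2], 23), ([268.7, 247.8], 13), ([289.5, 248.1], 8), ([160.2, 342.6], 45), ([151.6, 355.1], 35)] brown [([259.7, 192.5], 64), ([387.8, 206.8], 31), ([265.6, 213.1], 16), ([333.1, 218.5], 53), ([354.5, 221.6], 76), ([313.5, 222.6], 35), ([392.6, 229.7], 14), ([208.6, 244.0], 11), ([215.2, 245.1], 10), ([269.5, 258.2], 81)]
```

{"op": "apply_moves", "data": {"steps": [0.05, -2.2, 0, 0, 0.1, -4.5, 0, 0, 0.1, -7, 0, 0, 0.15, -9.5, 0, 0, 0.2, -12, 0, 0, 0.2, -13.6, 0, 0, 0.2, -13.6, 0, 0, 0.2, -13.6, 0, 0]}}

```text
clock: 13.8
position: [0.6041, -0.0186, 0.068]
ee_rot: [0.0, 0.695, 0.719, 0.001]
contact_force: [-0.1, -0.7, -1.9]
width: 0.0452
gripper_force: 12.4
```

{"op": "apply_moves", "data": {"steps": [0, 0, -0.5, 0, 0, 0, -1, 0, 0, 0, -1.4, 0, 0, 0, -1.4, 0, 0, 0, -1.4, 0]}}

```text
clock: 14.22
position: [0.6031, -0.0173, 0.0527]
ee_rot: [-0.001, 0.694, 0.72, -0.0]
contact_force: [0.2, -0.4, -2.0]
width: 0.0447
gripper_force: 12.4
```

{"op": "apply_moves", "data": {"steps": [0, 0, 0, 0, 0, 0, 0, 0, 0, 0, 0, 0, 0, 0, 0, 0], "jaw": 135, "newtons": 28}}

```text
clock: 14.55
position: [0.6037, -0.018, 0.0535]
ee_rot: [0.0, 0.695, 0.719, 0.0]
contact_force: [0.2, -0.3, -2.0]
width: 0.0408
gripper_force: 14.4
```

{"op": "apply_moves", "data": {"steps": [0, 0, 0, 0, 0, 0, 0, 0, 0, 0, 0, 0, 0, 0, 0, 0], "jaw": 145}}

```text
clock: 14.88
position: [0.6036, -0.0181, 0.0533]
ee_rot: [0.0, 0.695, 0.719, 0.0]
contact_force: [0.3, 0.1, -2.1]
width: 0.0372
gripper_force: 15.8
```

{"op": "apply_moves", "data": {"steps": [0, 0, 0, 0, 0, 0, 0, 0, 0, 0, 0, 0, 0, 0, 0, 0, 0, 0, 0, 0, 0, 0, 0, 0], "jaw": 160}}

```text
clock: 15.38
position: [0.6036, -0.0181, 0.0533]
ee_rot: [0.0, 0.695, 0.719, -0.0]
contact_force: [0.1, 0.4, -1.7]
width: 0.0346
gripper_force: 30.4
```

B is held too (34.6 mm, 30 N). I'll lift it, back out, raise it, and check the tub's place from its coloured labels in the first picture and now.

{"op": "apply_moves", "data": {"steps": [0, 0, 0.8, 0, 0, 0, 1.6, 0, -0.05, 2, 1.6, 0, -0.1, 4.5, 1.6, 0, -0.2, 7.5, 1.6, 0, -0.3, 10.5, 1.6, 0, -0.4, 13.5, 1.6, 0, -0.5, 16, 1.6, 0]}}

```text
clock: 16.05
position: [0.5989, 0.1441, 0.0705]
ee_rot: [0.0, 0.695, 0.719, 0.001]
contact_force: [-0.1, -0.5, -2.1]
width: 0.035
gripper_force: 30.3
```

{"op": "apply_moves", "data": {"steps": [0, 1, 2.5, 0, 0, 1, 5.5, 0, 0, 1, 9, 0, 0, 1, 12, 0, 0, 1, 12, 0, 0, 1, 12, 0]}}

```text
clock: 16.55
position: [0.6, 0.1523, 0.1927]
ee_rot: [0.002, 0.695, 0.719, 0.003]
contact_force: [0.0, 0.3, -2.0]
width: 0.0348
gripper_force: 30.4
```

```bash
cat >> col.py <<'E'
def labels(im):
    hsv=cv2.cvtColor(np.ascontiguousarray(im),cv2.COLOR_RGB2HSV); m=np.zeros(im.shape[:2],bool); m[255:480,150:330]=1
    H,S,V=hsv[...,0],hsv[...,1],hsv[...,2]
    return [blobs(im,m&(S>120)&(V>70)&(H>=a)&(H<b),15) for a,b in((22,33),(40,70),(80,100))]
E
python3 - <<'E'
from col import *
report()
print(labels(cv2.imread("pics/side0.png")[:,:,::-1])); print(labels(cv2.imread("pics/last_side.png")[:,:,::-1]))
E
```

```text
state 16.55 [0.6    0.1523 0.1927] 0.03478051003250424 30.36818504333496 [ 0.0207  0.2846 -1.9948]
top blue [([316.3, 189.3], 45), ([381.0, 200.2], 20), ([263.8, 200.7], 9), ([374.8, 201.2], 8)] brown [([370.4, 198.2], 56), ([496.6, 297.7], 23)]
side blue [([355.3, 213.9], 17), ([243.3, 234.2], 26), ([270.2, 247.4], 27), ([156.2, 348.4], 79)] brown [([259.2, 192.4], 61), ([387.5, 206.6], 33), ([261.5, 213.0], 48), ([333.1, 218.4], 55), ([354.5, 221.6], 76), ([392.6, 229.7], 14), ([208.6, 244.0], 11), ([215.2, 245.1], 10), ([270.0, 257.4], 96)]
[[], [], [([222.1, 337.3], 81)]]
[[], [], [([222.2, 337.4], 83)]]
```

The tub hasn't moved: its teal label is still at (222,337). I'll swing B round to heading +x over the tub.

{"op": "apply_moves", "data": {"steps": [-3, 2, 0, 0, -6, 4, 0, 2, -9, 6, 0, 6, -12, 9, 0, 12, -15, 12, 0, 18, -17, 15, 0, 24, -19, 18, 0, 30, -20, 20, 0, 36]}}

```text
clock: 17.32
position: [0.3945, 0.3533, 0.1876]
ee_rot: [-0.002, 0.436, 0.9, -0.002]
contact_force: [-0.5, -1.0, -1.6]
width: 0.0348
gripper_force: 30.4
```

{"op": "apply_moves", "data": {"steps": [-0.5, 1, 0, 6, -1, 2, 0, 12, -1.5, 3, 0, 18, -2, 4, 0, 24, -2.2, 5, 0, 30, -2.2, 6, 0, 36, -2.2, 6.2, 0, 43, -2.2, 6.2, 0, 50]}}

```text
clock: 17.98
position: [0.3755, 0.4138, 0.1871]
ee_rot: [-0.002, 0.014, 1.0, -0.001]
contact_force: [0.0, 0.0, -2.6]
width: 0.0346
gripper_force: 30.4
```

{"op": "apply_moves", "data": {"steps": [0, 0, 0, 2, 0, 0, 0, 2, 0, 0, 0, 2, 0, 0, 0, 2]}}

```text
clock: 18.32
position: [0.3761, 0.4134, 0.1883]
ee_rot: [-0.001, 0.001, 1.0, -0.001]
contact_force: [-0.3, -0.3, -1.6]
width: 0.0349
gripper_force: 30.4
```

Run:
```python
from col import *
report(side=True); print(labels(cv2.imread("pics/last_side.png")[:,:,::-1]),get_state()["ee_rot"],get_state()["qpos"])
```

```text
state 18.3167 [0.3761 0.4134 0.1883] 0.03490054546344927 30.40129244327545 [-0.3378 -0.3357 -1.6046]
top blue [([158.7, 188.5], 30), ([316.4, 189.5], 51), ([159.7, 194.8], 9), ([132.2, 284.1], 8), ([133.3, 292.4], 11)] brown [([158.3, 191.9], 11), ([157.1, 206.0], 21), ([496.6, 297.8], 22)]
side blue [([200.0, 191.8], 10), ([355.3, 213.8], 18), ([243.4, 234.3], 24), ([358.4, 243.9], 8), ([270.3, 247.1], 32), ([374.4, 258.1], 8), ([220.2, 277.5], 36), ([160.2, 342.4], 41), ([151.4, 355.4], 25)] brown [([263.8, 193.1], 113), ([391.4, 208.9], 14), ([263.2, 212.6], 68), ([333.1, 218.4], 54), ([354.6, 221.5], 75), ([392.6, 229.7], 14), ([208.6, 244.0], 11), ([269.8, 257.4], 87), ([239.1, 278.1], 122)]
[[([232.9, 322.9], 16)], [], [([222.2, 337.4], 85)]] [-0.0004  0.0006  1.     -0.0003] [ 0.7081  0.28    1.6078  0.0001  1.2548 -0.8616]
```

{"op": "apply_moves", "data": {"steps": [0.2, 0, -2.5, 0, 0.2, 0, -5, 0, 0.2, 0, -7, 0, 0.2, 0, -7.2, 0, 0.2, 0, -7.2, 0, 0.2, 0, -7.2, 0]}}

```text
clock: 18.92
position: [0.3793, 0.4145, 0.1182]
ee_rot: [0.001, 0.0, 1.0, 0.001]
contact_force: [0.2, 0.2, -1.7]
width: 0.0349
gripper_force: 30.4
```

Run:
```python
from col import *
report(); print(labels(cv2.imread("pics/last_side.png")[:,:,::-1]))
v=[.6,.419,.074]; print(proj("top",v),proj("side",v))
```

```text
state 18.9167 [0.3793 0.4145 0.1182] 0.03488113408648319 30.39779841899872 [ 0.2265  0.2008 -1.7155]
top blue [([316.4, 189.5], 51), ([166.8, 194.0], 20)] brown [([163.6, 210.3], 15), ([496.6, 297.8], 22)]
side blue [([202.8, 200.8], 9), ([243.3, 234.3], 27), ([270.3, 247.1], 32), ([363.2, 281.4], 8), ([222.2, 315.1], 36), ([232.2, 310.9], 8), ([160.7, 342.3], 44), ([151.7, 355.2], 32)] brown [([263.9, 193.1], 112), ([263.1, 212.7], 66), ([333.1, 218.4], 54), ([208.6, 244.0], 11), ([215.2, 245.1], 10), ([269.8, 257.4], 88), ([239.4, 315.7], 114)]
[[], [], [([222.2, 337.4], 84)]]
[167.3325 205.0842] [238.2911 320.006 ]
```

B matches the prediction and is over the tub, so I'll release it.

{"op": "apply_moves", "data": {"steps": [0, 0, 0, 0, 0, 0, 0, 0, 0, 0, 0, 0, 0, 0, 0, 0], "jaw": 145}}

```text
clock: 19.35
position: [0.3788, 0.4141, 0.1178]
ee_rot: [0.0, 0.0, 1.0, 0.0]
contact_force: [-0.0, -0.2, -2.0]
width: 0.0367
gripper_force: 15.9
```

{"op": "apply_moves", "data": {"steps": [0, 0, 0, 0, 0, 0, 0, 0, 0, 0, 0, 0, 0, 0, 0, 0], "jaw": 133}}

```text
clock: 19.68
position: [0.3786, 0.414, 0.1173]
ee_rot: [-0.0, 0.0, 1.0, 0.0]
contact_force: [0.7, 0.9, -1.6]
width: 0.0412
gripper_force: 14.1
```

{"op": "apply_moves", "data": {"steps": [0, 0, 0, 0, 0, 0, 0, 0, 0, 0, 0, 0, 0, 0, 0, 0], "jaw": 121}}

```text
clock: 20.02
position: [0.3786, 0.414, 0.1173]
ee_rot: [0.0, 0.0, 1.0, 0.0]
contact_force: [-0.0, 0.4, -1.4]
width: 0.0451
gripper_force: 12.4
```

{"op": "apply_moves", "data": {"steps": [0, 0, 2, 0, 0, 0, 5, 0, 0, 0, 7.2, 0, 0, 0, 7.2, 0, 0, 0, 7.2, 0]}}

```text
clock: 20.43
position: [0.3792, 0.4145, 0.1904]
ee_rot: [0.001, 0.0, 1.0, 0.001]
contact_force: [-0.0, -0.4, -3.0]
width: 0.0448
gripper_force: 12.4
```

Run:
```python
from col import *
report(); print(labels(cv2.imread("pics/last_side.png")[:,:,::-1]))
v=[.6,.419,.0145]; print(proj("top",v),proj("side",v))
```

```text
state 20.4333 [0.3792 0.4145 0.1904] 0.044838446477858736 12.433943152427673 [-0.027  -0.3675 -3.0118]
top blue [([316.4, 189.5], 51), ([177.6, 201.1], 14), ([138.9, 291.3], 10), ([143.9, 289.5], 8)] brown [([174.5, 215.2], 31), ([496.6, 297.8], 22)]
side blue [([201.7, 194.1], 11), ([355.3, 213.8], 18), ([243.3, 234.3], 27), ([270.3, 247.1], 32), ([160.3, 342.4], 42), ([230.7, 343.1], 29), ([151.9, 355.2], 34)] brown [([263.9, 193.2], 115), ([390.8, 208.5], 17), ([263.2, 212.7], 66), ([333.2, 218.5], 56), ([354.6, 221.5], 75), ([392.6, 229.7], 14), ([208.6, 244.0], 11), ([215.2, 245.1], 10), ([269.8, 257.4], 88), ([249.5, 344.5], 77)]
[[([232.5, 323.5], 15)], [], [([222.2, 337.4], 84)]]
[173.7176 210.0791] [241.3838 349.8912]
```

B is in the tub. C is next.

{"op": "apply_moves", "data": {"steps": [0.2, -1, 0, -6, 0.4, -2, 0, -12, 0.6, -4, 0, -18, 0.8, -6, 0, -25, 1, -8, 0, -32, 1.5, -11, 0, -39, 2, -14, 0, -46, 3, -17, 0, -53]}}

```text
clock: 21.2
position: [0.4064, 0.2423, 0.1873]
ee_rot: [-0.002, 0.449, 0.894, -0.002]
contact_force: [0.4, -0.1, -2.2]
width: 0.0448
gripper_force: 12.4
```

{"op": "apply_moves", "data": {"steps": [2, -2, 0, -6, 4, -4, 0, -12, 6, -7, 0, -18, 8, -10, 0, -24, 10, -13, 0, -30, 12, -15.5, 0, -32.6, 12.3, -15.5, 0, -32.6, 12.3, -15.5, 0, -32.6]}}

```text
clock: 21.87
position: [0.5319, 0.0875, 0.1872]
ee_rot: [-0.001, 0.681, 0.733, -0.001]
contact_force: [-0.5, -0.3, -2.0]
width: 0.0447
gripper_force: 12.4
```

{"op": "apply_moves", "data": {"steps": [0, 0, -3, 0, 0, 0, -6, 0, 0, 0, -9.5, 0, 0, 0, -9.5, 0, 0, 0, -9.5, 0]}}

```text
clock: 22.28
position: [0.5285, 0.0898, 0.0924]
ee_rot: [-0.003, 0.679, 0.734, -0.002]
contact_force: [0.3, 0.1, -1.4]
width: 0.045
gripper_force: 12.4
```

Run:
```python
from col import *
report(); print(get_state()["ee_rot"])
```

```text
state 22.2833 [0.5285 0.0898 0.0924] 0.044983669856253135 12.391507923603058 [ 0.339   0.1484 -1.3667]
top blue [([177.8, 201.2], 15)] brown [([175.4, 215.1], 34), ([496.6, 297.7], 23)]
side blue [([185.8, 192.8], 11), ([355.2, 213.7], 19), ([243.3, 234.3], 25), ([270.3, 247.1], 32), ([160.9, 342.1], 46), ([230.5, 343.3], 30), ([151.9, 355.1], 35)] brown [([264.0, 193.2], 114), ([387.6, 206.8], 32), ([263.2, 212.6], 66), ([354.5, 221.6], 76), ([392.6, 229.7], 14), ([208.6, 244.0], 11), ([215.2, 245.1], 10), ([269.8, 257.4], 88), ([249.5, 344.8], 75)]
[0.0006 0.6792 0.734  0.0007]
```

{"op": "apply_moves", "data": {"steps": [0.2, 0, -1.5, 0, 0.2, 0, -3, 0, 0.2, 0, -3.9, 0, 0.2, 0, -3.9, 0, 0.2, 0, -3.9, 0, 0.2, 0, -3.9, 0]}}

```text
clock: 22.88
position: [0.5346, 0.0891, 0.0566]
ee_rot: [0.001, 0.68, 0.734, 0.001]
contact_force: [-0.0, 0.0, -1.7]
width: 0.045
gripper_force: 12.4
```

{"op": "apply_moves", "data": {"steps": [0.15, -2, -0.1, 0, 0.3, -4.5, -0.2, 0, 0.45, -7, -0.3, 0, 0.6, -9.5, -0.3, 0, 0.75, -12, -0.3, 0, 0.95, -15, -0.3, 0, 0.95, -15, -0.3, 0, 0.95, -15, -0.3, 0]}}

```text
clock: 23.55
position: [0.5441, -0.0627, 0.0534]
ee_rot: [0.001, 0.681, 0.733, 0.001]
contact_force: [0.6, 1.0, -1.7]
width: 0.0448
gripper_force: 12.4
```

{"op": "apply_moves", "data": {"steps": [0, 0, 0, 0, 0, 0, 0, 0, 0, 0, 0, 0, 0, 0, 0, 0], "jaw": 135, "newtons": 28}}

```text
clock: 23.88
position: [0.543, -0.0601, 0.0525]
ee_rot: [-0.0, 0.679, 0.734, 0.0]
contact_force: [1.0, 0.5, -2.3]
width: 0.0403
gripper_force: 14.3
```

{"op": "apply_moves", "data": {"steps": [0, 0, 0, 0, 0, 0, 0, 0, 0, 0, 0, 0, 0, 0, 0, 0], "jaw": 145}}

```text
clock: 24.22
position: [0.5431, -0.0609, 0.0523]
ee_rot: [0.0, 0.679, 0.734, 0.0]
contact_force: [0.1, 0.7, -2.4]
width: 0.0372
gripper_force: 15.8
```

{"op": "apply_moves", "data": {"steps": [0, 0, 0, 0, 0, 0, 0, 0, 0, 0, 0, 0, 0, 0, 0, 0, 0, 0, 0, 0, 0, 0, 0, 0], "jaw": 160}}

```text
clock: 24.72
position: [0.5431, -0.0611, 0.0523]
ee_rot: [0.0, 0.68, 0.734, 0.0]
contact_force: [-0.4, -0.6, -1.8]
width: 0.0344
gripper_force: 30.1
```

C is held. I'll lift it, back out and raise it.

{"op": "apply_moves", "data": {"steps": [0, 0, 0.8, 0, 0, 0, 1.6, 0, -0.15, 2, 1.6, 0, -0.35, 4.5, 1.6, 0, -0.55, 7.5, 1.6, 0, -0.8, 10.5, 1.6, 0, -1.05, 13.5, 1.6, 0, -1.3, 17, 1.6, 0]}}

```text
clock: 25.38
position: [0.5304, 0.1097, 0.0694]
ee_rot: [0.001, 0.68, 0.733, 0.0]
contact_force: [0.8, 0.2, -2.7]
width: 0.0349
gripper_force: 30.1
```

{"op": "apply_moves", "data": {"steps": [-0.2, 3, 1, 0, -0.2, 4, 4, 0, -0.2, 4, 7.5, 0, -0.2, 4, 11, 0, -0.2, 4, 12.5, 0, -0.2, 4, 12.5, 0, -0.2, 4, 12.5, 0]}}

```text
clock: 25.97
position: [0.5284, 0.1491, 0.1945]
ee_rot: [0.001, 0.68, 0.734, 0.001]
contact_force: [-0.1, 0.1, -2.1]
width: 0.0345
gripper_force: 30.1
```

Run:
```python
from col import *
report(); print(labels(cv2.imread("pics/last_side.png")[:,:,::-1]))
```

```text
state 25.9667 [0.5284 0.1491 0.1945] 0.03452295341453648 30.105571746826172 [-0.113   0.1018 -2.1149]
top blue [([316.4, 189.5], 51), ([177.8, 201.2], 15), ([381.8, 226.5], 22), ([375.3, 227.1], 11)] brown [([175.2, 215.0], 32), ([378.0, 225.0], 19), ([363.8, 225.7], 19), ([496.6, 297.7], 23)]
side blue [([199.6, 191.6], 10), ([318.2, 200.9], 8), ([355.3, 213.9], 17), ([243.3, 234.4], 26), ([270.3, 247.1], 32), ([156.7, 347.9], 82), ([230.5, 343.3], 30)] brown [([263.9, 193.2], 113), ([387.5, 206.6], 33), ([263.1, 212.7], 67), ([354.5, 221.5], 73), ([392.6, 229.7], 14), ([208.6, 244.0], 11), ([215.2, 245.1], 10), ([269.8, 257.4], 88), ([249.6, 344.8], 72)]
[[], [], [([222.2, 337.4], 83)]]
```

{"op": "apply_moves", "data": {"steps": [-3, 2.5, 0, 2, -6, 5, 0, 6, -8, 8, 0, 12, -10, 11, 0, 18, -12, 13, 0, 24, -13.5, 15, 0, 30, -14.5, 17, 0, 36, -15, 19, 0, 42]}}

```text
clock: 26.73
position: [0.375, 0.3388, 0.1912]
ee_rot: [-0.002, 0.369, 0.929, -0.002]
contact_force: [0.2, 0.1, -2.4]
width: 0.0349
gripper_force: 30.1
```

{"op": "apply_moves", "data": {"steps": [0, 0.4, 0, 6, 0, 0.9, 0, 12, 0, 0.9, 0, 18, 0, 0.9, 0, 25, 0, 0.9, 0, 32, 0, 0.9, 0, 39, 0, 0.9, 0, 43.6, 0, 0.9, 0, 43.6]}}

```text
clock: 27.4
position: [0.377, 0.347, 0.1911]
ee_rot: [-0.002, -0.0, 1.0, -0.001]
contact_force: [0.4, -0.1, -1.6]
width: 0.0349
gripper_force: 30.1
```

{"op": "apply_moves", "data": {"steps": [0, 0, -2, 0, 0, 0, -4, 0, 0, 0, -6, 0, 0, 0, -7.2, 0, 0, 0, -7.2, 0, 0, 0, -7.2, 0]}}

```text
clock: 27.9
position: [0.3772, 0.3472, 0.1199]
ee_rot: [-0.002, 0.001, 1.0, -0.001]
contact_force: [-0.0, -0.5, -1.5]
width: 0.0348
gripper_force: 30.1
```

Run:
```python
from col import *
report(); print(labels(cv2.imread("pics/last_side.png")[:,:,::-1]),get_state()["ee_rot"])
v=[.6,.354,.074]; print(proj("top",v),proj("side",v))
```

```text
state 27.9 [0.3772 0.3472 0.1199] 0.034820218794764324 30.126142501831055 [-0.0312 -0.4777 -1.5313]
top blue [([316.4, 189.5], 51), ([194.5, 196.6], 24), ([177.8, 201.1], 15), ([194.0, 202.7], 9), ([182.3, 285.6], 23)] brown [([174.9, 215.1], 33), ([496.6, 297.7], 23)]
side blue [([184.4, 191.0], 8), ([195.6, 194.1], 16), ([354.9, 213.7], 15), ([243.3, 234.3], 27), ([270.3, 247.1], 32), ([379.5, 254.8], 8), ([364.6, 265.4], 8), ([238.7, 293.9], 26), ([247.1, 291.8], 8), ([160.4, 342.3], 44), ([230.5, 343.3], 30), ([151.5, 355.1], 29)] brown [([263.9, 193.2], 113), ([263.1, 212.7], 67), ([354.4, 221.6], 72), ([392.6, 229.7], 14), ([208.6, 244.0], 11), ([215.2, 245.1], 10), ([269.8, 257.4], 87), ([254.5, 295.1], 83), ([249.5, 344.8], 74)]
[[], [], [([222.2, 337.4], 84)]] [0.0002 0.0007 1.     0.0002]
[194.1192 205.9954] [251.3646 300.7446]
```

{"op": "apply_moves", "data": {"steps": [0, 0, 0, 0, 0, 0, 0, 0, 0, 0, 0, 0, 0, 0, 0, 0], "jaw": 145}}

```text
clock: 28.33
position: [0.3783, 0.3482, 0.1219]
ee_rot: [0.0, 0.0, 1.0, 0.0]
contact_force: [-0.2, 1.0, -0.2]
width: 0.0366
gripper_force: 15.8
```

{"op": "apply_moves", "data": {"steps": [0, 0, 0, 0, 0, 0, 0, 0, 0, 0, 0, 0, 0, 0, 0, 0], "jaw": 133}}

```text
clock: 28.67
position: [0.3781, 0.348, 0.1214]
ee_rot: [0.0, 0.0, 1.0, 0.0]
contact_force: [-0.8, 0.1, -2.6]
width: 0.0405
gripper_force: 14.1
```

{"op": "apply_moves", "data": {"steps": [0, 0, 0, 0, 0, 0, 0, 0, 0, 0, 0, 0, 0, 0, 0, 0], "jaw": 121}}

```text
clock: 29.0
position: [0.3781, 0.348, 0.1213]
ee_rot: [0.0, 0.0, 1.0, 0.0]
contact_force: [0.4, -0.2, -2.8]
width: 0.0448
gripper_force: 12.4
```

{"op": "apply_moves", "data": {"steps": [0, 0, 2, 0, 0, 0, 5, 0, 0, 0, 7.2, 0, 0, 0, 7.2, 0, 0, 0, 7.2, 0]}}

```text
clock: 29.42
position: [0.3787, 0.3484, 0.1943]
ee_rot: [0.001, 0.0, 1.0, 0.001]
contact_force: [0.4, -0.8, -2.0]
width: 0.0449
gripper_force: 12.4
```

Run:
```python
from col import *
report(); print(labels(cv2.imread("pics/last_side.png")[:,:,::-1]))
v=[.6,.354,.0145]; print(proj("top",v),proj("side",v))
```

```text
state 29.4167 [0.3787 0.3484 0.1943] 0.044880048004564035 12.417114526033401 [ 0.3871 -0.8437 -2.0287]
top blue [([316.4, 189.5], 51), ([154.9, 270.1], 8)] brown [([496.6, 297.6], 24)]
side blue [([202.6, 200.6], 14), ([355.3, 213.8], 16), ([243.6, 234.2], 27), ([270.3, 247.1], 32), ([241.1, 327.0], 38), ([249.8, 323.5], 8), ([157.5, 346.6], 73), ([230.5, 343.3], 30)] brown [([263.9, 193.2], 115), ([391.4, 208.9], 14), ([263.2, 212.6], 67), ([355.3, 217.0], 23), ([208.6, 244.0], 11), ([215.2, 245.1], 10), ([268.7, 259.7], 31), ([258.0, 329.3], 88), ([244.4, 326.3], 16), ([249.6, 344.7], 74)]
[[], [], [([222.2, 337.4], 84)]]
[199.2344 210.9413] [253.9078 329.0756]
```

C is in the tub. D, standing, is next.

{"op": "apply_moves", "data": {"steps": [0.5, -1, 0, -6, 1, -3, 0, -12, 1.5, -5, 0, -18, 2, -7, 0, -25, 2.5, -9, 0, -32, 3, -11, 0, -39, 4, -13, 0, -46, 5, -15, 0, -53]}}

```text
clock: 30.18
position: [0.4268, 0.1967, 0.1915]
ee_rot: [-0.001, 0.449, 0.894, -0.001]
contact_force: [0.1, -0.5, -1.5]
width: 0.0446
gripper_force: 12.4
```

{"op": "apply_moves", "data": {"steps": [1, -2, 0, -6, 2, -4, 0, -12, 2.5, -5.5, 0, -18, 2.8, -6.6, 0, -24, 2.8, -6.6, 0, -30, 2.8, -6.6, 0, -32.6, 2.8, -6.6, 0, -32.6, 2.8, -6.6, 0, -32.6]}}

```text
clock: 30.85
position: [0.4552, 0.1318, 0.1919]
ee_rot: [-0.001, 0.679, 0.734, -0.001]
contact_force: [0.9, -0.2, -1.1]
width: 0.0448
gripper_force: 12.4
```

{"op": "apply_moves", "data": {"steps": [0, 0, -3, 0, 0, 0, -6, 0, 0, 0, -9, 0, 0, 0, -11, 0, 0, 0, -12.8, 0, 0, 0, -12.8, 0, 0, 0, -12.8, 0, 0, 0, -12.8, 0]}}

```text
clock: 31.52
position: [0.4567, 0.1322, 0.066]
ee_rot: [0.0, 0.679, 0.734, 0.0]
contact_force: [0.1, -1.0, -1.4]
width: 0.0451
gripper_force: 12.4
```

Run:
```python
from col import *
report(); s=get_state(); print(s["ee_rot"])
q=s["ee_rot"]; y=R.from_quat([q[1],q[2],q[3],q[0]]).as_matrix()[:,1]; h=np.array([y[1],-y[0]]); g=s["position"][:2]; print("h",h)
D=np.array([.489,-.228]); P=D-.0045*y[:2]; print("shift cm",100*(P-.222*h-g))
# jaw tips in image
t=g+.239*h
for k in(-.031,.031): print(proj("top",[*(t+k*y[:2]),.028]))
im=cv2.imread("pics/last_top.png").max(2); c=proj("top",[*t,.028]).astype(int); print(c); np.savetxt("/dev/stdout",im[c[1]-18:c[1]+19:2,c[0]-18:c[0]+8:2],fmt="%3d")
```

```text
state 31.5167 [0.4567 0.1322 0.066 ] 0.04508527120389009 12.395511120557785 [ 0.0748 -0.9951 -1.4237]
top blue [([316.4, 189.5], 51), ([177.6, 201.2], 16), ([199.9, 201.2], 18)] brown [([175.2, 214.8], 33), ([199.3, 217.4], 11), ([496.6, 297.8], 22)]
side blue [([203.2, 192.1], 8), ([343.3, 192.0], 9), ([243.5, 234.3], 25), ([270.3, 247.1], 32), ([241.2, 326.5], 41), ([249.7, 323.6], 10), ([157.2, 347.2], 73), ([230.5, 343.3], 30)] brown [([263.9, 193.2], 115), ([387.6, 206.8], 32), ([263.0, 212.7], 63), ([392.6, 229.7], 14), ([208.6, 244.0], 11), ([215.3, 244.9], 11), ([269.8, 257.4], 88), ([258.0, 329.6], 89), ([244.4, 326.2], 16), ([249.6, 344.8], 72)]
[0.001  0.6794 0.7338 0.0012]
h [ 0.0768 -0.997 ]
shift cm [  1.0177 -13.9228]
[379.3342 276.8007]
[377.6627 252.2474]
[378 264]
85  61  66  58  38  43  60 113 129 127
101 100 102 103 109 112 106 101  97 101 117 125 128
118 117 122 126 126 123 126 124 125 125 125 126 127
125 127 129 129 129 128 127 128 128 128 127 125 125
```

{"op": "apply_moves", "data": {"steps": [0.2, -2.2, 0, 0, 0.35, -4.5, 0, 0, 0.5, -7, 0, 0, 0.7, -9.5, 0, 0, 0.85, -12, 0, 0, 1, -13.9, 0, 0, 1, -13.9, 0, 0, 1, -13.9, 0, 0]}}

```text
clock: 32.28
position: [0.467, -0.0078, 0.0664]
ee_rot: [0.001, 0.68, 0.733, 0.001]
contact_force: [0.2, 1.0, -0.9]
width: 0.0451
gripper_force: 12.4
```

{"op": "apply_moves", "data": {"steps": [0, 0, 0, 0, 0, 0, 0, 0, 0, 0, 0, 0, 0, 0, 0, 0], "jaw": 135, "newtons": 28}}

```text
clock: 32.62
position: [0.466, -0.0062, 0.0654]
ee_rot: [0.0, 0.679, 0.734, 0.0]
contact_force: [-0.5, -0.4, -1.9]
width: 0.0405
gripper_force: 14.3
```

{"op": "apply_moves", "data": {"steps": [0, 0, 0, 0, 0, 0, 0, 0, 0, 0, 0, 0, 0, 0, 0, 0], "jaw": 145}}

```text
clock: 32.95
position: [0.4661, -0.0069, 0.0653]
ee_rot: [0.0, 0.679, 0.734, 0.0]
contact_force: [-0.5, 0.5, -1.8]
width: 0.0374
gripper_force: 15.8
```

{"op": "apply_moves", "data": {"steps": [0, 0, 0, 0, 0, 0, 0, 0, 0, 0, 0, 0, 0, 0, 0, 0, 0, 0, 0, 0, 0, 0, 0, 0], "jaw": 160}}

```text
clock: 33.45
position: [0.4661, -0.0071, 0.0653]
ee_rot: [0.0, 0.68, 0.734, 0.0]
contact_force: [1.0, 0.6, -1.5]
width: 0.0348
gripper_force: 30.2
```

D is held. I'll lift it, back out and take it over the tray.

{"op": "apply_moves", "data": {"steps": [0, 0, 0.5, 0, 0, 0, 1, 0, -0.15, 2, 1, 0, -0.3, 4, 1, 0, -0.5, 6.5, 1, 0, -0.7, 9, 1, 0, -0.9, 12, 1, 0, -1.15, 15, 1, 0]}}

```text
clock: 34.12
position: [0.4548, 0.1441, 0.076]
ee_rot: [0.0, 0.68, 0.733, 0.0]
contact_force: [0.5, 0.3, -2.0]
width: 0.0348
gripper_force: 30.2
```

{"op": "apply_moves", "data": {"steps": [0, 1.5, 1.5, 0, 2, 4, 3.5, 0, 5, 7, 4.5, 0, 8, 10, 4.5, 0, 10, 12, 4.5, 0, 12, 13.6, 4.5, 0, 12, 13.6, 4.5, 0, 12, 13.6, 4.5, 0]}}

```text
clock: 34.78
position: [0.5753, 0.2798, 0.1201]
ee_rot: [0.0, 0.679, 0.734, -0.0]
contact_force: [-0.5, -1.4, -2.0]
width: 0.0346
gripper_force: 30.3
```

Run:
```python
from col import *
report(); print(labels(cv2.imread("pics/last_side.png")[:,:,::-1]))
```

```text
state 34.7833 [0.5753 0.2798 0.1201] 0.0346336818403027 30.256285071372986 [-0.4795 -1.3561 -1.9508]
top blue [([316.4, 189.6], 52), ([177.5, 201.2], 13), ([316.1, 208.7], 68)] brown [([173.7, 213.2], 12), ([496.6, 297.8], 22)]
side blue [([256.1, 200.5], 15), ([263.9, 208.0], 8), ([268.1, 213.1], 12), ([272.4, 215.1], 8), ([270.1, 221.1], 8), ([294.0, 228.4], 36), ([241.7, 234.6], 18), ([241.2, 326.6], 41), ([249.9, 323.4], 9), ([160.6, 342.2], 47), ([230.5, 343.3], 30), ([151.4, 355.2], 32)] brown [([387.5, 206.7], 31), ([392.6, 229.7], 14), ([208.6, 244.0], 11), ([215.2, 245.1], 10), ([258.1, 329.5], 92), ([244.6, 326.2], 16), ([249.5, 344.8], 74)]
[[], [], [([222.2, 337.4], 84)]]
```

{"op": "apply_moves", "data": {"steps": [0, 0, -1.5, 0, 0, 0, -3, 0, 0, 0, -4, 0, 0, 0, -4.6, 0, 0, 0, -5, 0, 0, 0, -5.15, 0, 0, 0, -5.15, 0, 0, 0, -5.15, 0]}}

```text
clock: 35.55
position: [0.575, 0.279, 0.0694]
ee_rot: [0.0, 0.68, 0.734, 0.001]
contact_force: [0.5, -0.1, -1.4]
width: 0.0346
gripper_force: 30.2
```

{"op": "apply_moves", "data": {"steps": [0, 0, 0, 0, 0, 0, 0, 0, 0, 0, 0, 0, 0, 0, 0, 0], "jaw": 148}}

```text
clock: 35.88
position: [0.5747, 0.2791, 0.0691]
ee_rot: [0.0, 0.68, 0.734, 0.0]
contact_force: [0.2, 0.3, -1.9]
width: 0.0358
gripper_force: 16.3
```

{"op": "apply_moves", "data": {"steps": [0, 0, 0, 0, 0, 0, 0, 0, 0, 0, 0, 0, 0, 0, 0, 0], "jaw": 142}}

```text
clock: 36.22
position: [0.5746, 0.2789, 0.0688]
ee_rot: [0.0, 0.68, 0.734, -0.0]
contact_force: [0.4, 0.3, -2.1]
width: 0.038
gripper_force: 15.4
```

{"op": "apply_moves", "data": {"steps": [0, 0, 0, 0, 0, 0, 0, 0, 0, 0, 0, 0, 0, 0, 0, 0], "jaw": 136}}

```text
clock: 36.55
position: [0.5746, 0.279, 0.0688]
ee_rot: [0.0, 0.68, 0.734, 0.0]
contact_force: [-0.1, 0.1, -3.6]
width: 0.0402
gripper_force: 14.6
```

{"op": "apply_moves", "data": {"steps": [0, 0, 0, 0, 0, 0, 0, 0, 0, 0, 0, 0, 0, 0, 0, 0], "jaw": 128}}

```text
clock: 36.88
position: [0.5746, 0.279, 0.0689]
ee_rot: [0.0, 0.68, 0.734, 0.0]
contact_force: [-0.0, -0.8, -1.5]
width: 0.0426
gripper_force: 13.4
```

{"op": "apply_moves", "data": {"steps": [0, 0, 0, 0, 0, 0, 0, 0, 0, 0, 0, 0, 0, 0, 0, 0], "jaw": 121}}

```text
clock: 37.22
position: [0.5746, 0.279, 0.0688]
ee_rot: [0.0, 0.68, 0.734, 0.0]
contact_force: [0.1, 0.2, -1.8]
width: 0.045
gripper_force: 12.4
```

{"op": "apply_moves", "data": {"steps": [-0.1, 1, 0, 0, -0.15, 2, 0, 0, -0.2, 3, 0, 0, -0.3, 4, 0, 0, -0.4, 5, 0, 0, -0.5, 6.5, 0, 0, -0.5, 6.5, 2, 0, -0.5, 6.5, 4, 0]}}

```text
clock: 37.88
position: [0.5681, 0.3457, 0.1076]
ee_rot: [-0.001, 0.679, 0.734, -0.002]
contact_force: [1.1, -0.1, -2.0]
width: 0.0453
gripper_force: 12.4
```

{"op": "apply_moves", "data": {"steps": [0, 0, 2, 0, 0, 0, 4, 0, 0, 0, 7, 0, 0, 0, 7, 0]}}

```text
clock: 38.22
position: [0.5725, 0.3468, 0.1852]
ee_rot: [0.002, 0.679, 0.734, 0.005]
contact_force: [1.4, 1.1, -1.1]
width: 0.0447
gripper_force: 12.3
```

Run:
```python
from col import *
report(); print(labels(cv2.imread("pics/last_side.png")[:,:,::-1]))
for v in([.5985,.058,.049],[.660,.058,.049]): print(proj("top",v),proj("side",v))
```

```text
state 38.2167 [0.5725 0.3468 0.1852] 0.04473624485089306 12.329801470041275 [ 1.4257  1.1127 -1.1433]
top blue [([316.4, 189.5], 51), ([199.6, 201.4], 27), ([316.1, 214.1], 51)] brown [([199.0, 217.1], 14), ([496.6, 297.7], 23)]
side blue [([202.2, 198.3], 13), ([273.8, 198.2], 8), ([240.4, 235.3], 11), ([271.5, 247.4], 17), ([295.5, 248.8], 34), ([241.2, 326.5], 40), ([249.9, 323.4], 9), ([156.7, 347.9], 80), ([230.6, 343.4], 29)] brown [([387.5, 206.7], 31), ([263.3, 212.6], 68), ([392.6, 229.7], 14), ([208.5, 244.1], 10), ([215.2, 245.1], 10), ([269.8, 257.4], 91), ([294.9, 258.6], 95), ([258.0, 329.4], 92), ([244.2, 326.5], 13), ([249.5, 344.6], 74)]
[[], [], [([222.2, 337.4], 84)]]
[314.9839 212.7437] [294.3454 248.7405]
[315.6976 188.8751] [269.6747 247.2475]
```

Both vials stand in the tray and two lie in the tub. Next I'll return the reacher to the rest.

{"op": "apply_moves", "data": {"steps": [-3, -1.5, 0, -1, -6, -3, 0, -2, -9, -4.5, 0, -3, -12, -6, 0, -4, -15.5, -7.8, 0, -4.4, -15.5, -7.8, 0, -4.4, -15.5, -7.8, 0, -4.4, -15.5, -7.8, 0, -4.4]}}

```text
clock: 38.98
position: [0.4143, 0.2662, 0.1781]
ee_rot: [-0.0, 0.707, 0.707, -0.0]
contact_force: [0.4, 0.0, -2.0]
width: 0.0449
gripper_force: 12.4
```

{"op": "apply_moves", "data": {"steps": [0, 0, -2, 0, 0, 0, -4, 0, 0, 0, -6, 0, 0, 0, -6, 0, 0, 0, -6, 0, 0, 0, -6, 0]}}

```text
clock: 39.48
position: [0.4159, 0.2666, 0.1193]
ee_rot: [0.0, 0.707, 0.707, 0.001]
contact_force: [-0.4, 0.6, -1.8]
width: 0.0454
gripper_force: 12.4
```

Run:
```python
from col import *
report(False,False); s=get_state(); q=s["ee_rot"]; y=R.from_quat([q[1],q[2],q[3],q[0]]).as_matrix()[:,1]; print(np.degrees(np.arctan2(y[1],y[0])), "cm",100*(np.array([.4138,.2675,.0676])-s["position"]))
a=crop("top",265,255,80,60,5,None,1.7)
b=crop("side",320,190,100,150,4,None,1.3); e=np.zeros((600,800,3),np.uint8); e[:300,:400]=a; e[:,400:]=b; cv2.imwrite("pics/c11.png",e)
# compare jaw tips with the picture c6 taken at lift: correlation
```

```text
state 39.4833 [0.4159 0.2666 0.1193] 0.0454488548860931 12.39604577422142 [-0.395   0.6298 -1.8442]
-0.02258777481808699 cm [-0.2135  0.0851 -5.1665]
```

{"op": "apply_moves", "data": {"steps": [-0.2, 0.1, -0.15, 0, -0.2, 0.1, -0.15, 0, -0.2, 0.1, -0.15, 0, -0.2, 0.1, -0.15, 0]}}

```text
clock: 39.92
position: [0.4127, 0.2671, 0.1177]
ee_rot: [0.0, 0.707, 0.707, 0.0]
contact_force: [-0.6, 0.2, -2.1]
width: 0.0451
gripper_force: 12.4
```

Run:
```python
from col import *
report(False,False)
c6=cv2.imread("pics/c6.png"); t=crop("top",265,255,80,60,5,None,1.7); s=crop("side",320,190,100,150,4,None,1.3)
for n,a,b,(x0,y0,x1,y1),f in(("head",c6[:300,:400],t,(120,80,330,230),5),("tail",c6[:,400:],s,(100,190,240,380),4)):
    g=lambda i:cv2.cvtColor(i,cv2.COLOR_BGR2GRAY); r=cv2.matchTemplate(g(b),g(a)[y0:y1,x0:x1],cv2.TM_CCOEFF_NORMED); _,m,_,l=cv2.minMaxLoc(r); print(n,m,(l[0]-x0)/f,(l[1]-y0)/f)
```

```text
state 39.9167 [0.4127 0.2671 0.1177] 0.04506149805071965 12.406172007322311 [-0.6332  0.1531 -2.1388]
head 0.9939974546432495 0.0 0.2
tail 0.9878795146942139 0.25 -0.25
```

The picture matches the one from pick-up to within 0.25 px, so the reacher hasn't slipped. I'll lower it into the forks.

{"op": "apply_moves", "data": {"steps": [0.1, 0, -1, 0, 0.1, 0, -2, 0, 0.1, 0, -3, 0, 0.1, 0, -3.8, 0, 0.1, 0, -4.4, 0, 0.1, 0, -4.8, 0, 0.1, 0, -5, 0, 0.1, 0, -5, 0]}}

```text
clock: 40.68
position: [0.4136, 0.2669, 0.0675]
ee_rot: [0.0, 0.707, 0.707, -0.0]
contact_force: [0.4, -0.4, -1.4]
width: 0.0446
gripper_force: 12.6
```

{"op": "apply_moves", "data": {"steps": [0, 0, 0, 0, 0, 0, 0, 0, 0, 0, 0, 0]}}

```text
clock: 40.93
position: [0.4137, 0.267, 0.0675]
ee_rot: [0.0, 0.707, 0.707, 0.0]
contact_force: [-0.5, -0.2, -0.5]
width: 0.045
gripper_force: 12.5
```

Contact force has dropped to about zero, so the rest is carrying it. I'll open slowly and withdraw.

{"op": "apply_moves", "data": {"steps": [0, 0, 0, 0, 0, 0, 0, 0, 0, 0, 0, 0, 0, 0, 0, 0], "jaw": 114}}

```text
clock: 41.27
position: [0.4138, 0.2671, 0.0675]
ee_rot: [0.0, 0.707, 0.707, 0.0]
contact_force: [-0.3, -0.3, -0.7]
width: 0.0469
gripper_force: 0.0
```

{"op": "apply_moves", "data": {"steps": [0, 0, 0, 0, 0, 0, 0, 0, 0, 0, 0, 0, 0, 0, 0, 0, 0, 0, 0, 0, 0, 0, 0, 0, 0, 0, 0, 0], "jaw": 0}}

```text
clock: 41.85
position: [0.4136, 0.267, 0.0673]
ee_rot: [0.0, 0.707, 0.707, 0.0]
contact_force: [-0.6, 0.4, -0.1]
width: 0.0858
gripper_force: 0.0
```

{"op": "apply_moves", "data": {"steps": [0, 0, 1, 0, 0, 0, 3, 0, 0, 0, 6, 0, 0, 0, 9, 0, 0, 0, 12, 0, 0, 0, 16, 0, 0, 0, 16, 0, 0, 0, 16, 0]}}

```text
clock: 42.52
position: [0.415, 0.2676, 0.2298]
ee_rot: [0.001, 0.707, 0.707, 0.003]
contact_force: [0.2, 0.3, -1.3]
width: 0.0851
gripper_force: 0.0
```

{"op": "apply_moves", "data": {"steps": [-3, 3, 0, 0, -6, 6, 0, 0, -9, 9, 0, 0, -12, 12, 0, 0, -15, 15, 0, 0, -18, 18, 0, 0, -18, 22, 0, 0, -18, 22, 0, 0]}}

```text
clock: 43.18
position: [0.2314, 0.4927, 0.2253]
ee_rot: [-0.002, 0.706, 0.709, 0.001]
contact_force: [0.3, 0.3, 0.5]
width: 0.0854
gripper_force: 0.0
```

{"op": "apply_moves", "data": {"steps": [0, 0, 0, 0, 0, 0, 0, 0, 0, 0, 0, 0, 0, 0, 0, 0]}}

```text
clock: 43.52
position: [0.2339, 0.4856, 0.2269]
ee_rot: [0.0, 0.708, 0.706, -0.001]
contact_force: [0.4, -0.7, -0.2]
width: 0.0854
gripper_force: 0.0
```

Run:
```python
from col import *
report(); print(labels(cv2.imread("pics/last_side.png")[:,:,::-1]))
t=cv2.imread("pics/last_top.png")[:,:,::-1]; s=cv2.imread("pics/last_side.png")[:,:,::-1]
a=crop("top",135,155,360,150,2,None,1.7,t); b=crop("side",145,180,360,150,2,None,1.2,s); cv2.imwrite("pics/c12.png",np.vstack([a,b]))
t0=cv2.imread("pics/top0.png"); g=lambda i:cv2.cvtColor(np.ascontiguousarray(i),cv2.COLOR_BGR2GRAY)
for n,(x0,y0,x1,y1) in(("reacher",(180,270,330,302)),("tape",(440,215,485,262))):
    r=cv2.matchTemplate(g(t[y0-8:y1+8,x0-8:x1+8,::-1]),g(t0[y0:y1,x0:x1]),cv2.TM_CCOEFF_NORMED); _,m,_,l=cv2.minMaxLoc(r); print(n,m,l[0]-8,l[1]-8)
```

```text
state 43.5167 [0.2339 0.4856 0.2269] 0.08540767507944735 0.0 [ 0.4172 -0.6868 -0.2189]
top blue [([316.4, 189.5], 51), ([177.8, 201.2], 15), ([200.0, 201.4], 20), ([316.1, 214.0], 50)] brown [([174.9, 214.7], 30), ([199.2, 217.4], 11), ([496.6, 297.7], 23)]
side blue [([201.2, 200.0], 11), ([243.4, 234.4], 31), ([270.3, 247.1], 32), ([295.5, 248.8], 34), ([241.1, 326.6], 42), ([249.7, 323.6], 10), ([160.8, 342.2], 46), ([230.5, 343.3], 30), ([151.6, 355.1], 29)] brown [([263.9, 193.2], 115), ([387.5, 206.7], 31), ([263.0, 212.7], 66), ([392.6, 229.7], 14), ([208.6, 244.0], 11), ([215.2, 245.1], 10), ([269.9, 257.5], 89), ([294.9, 258.6], 95), ([258.0, 329.4], 90), ([244.4, 326.4], 14), ([249.7, 344.8], 74)]
[[([232.5, 323.6], 16)], [], [([222.2, 337.4], 84)]]
reacher 0.9941802620887756 0 0
tape 0.9853841662406921 0 0
```

View pics/c12.png

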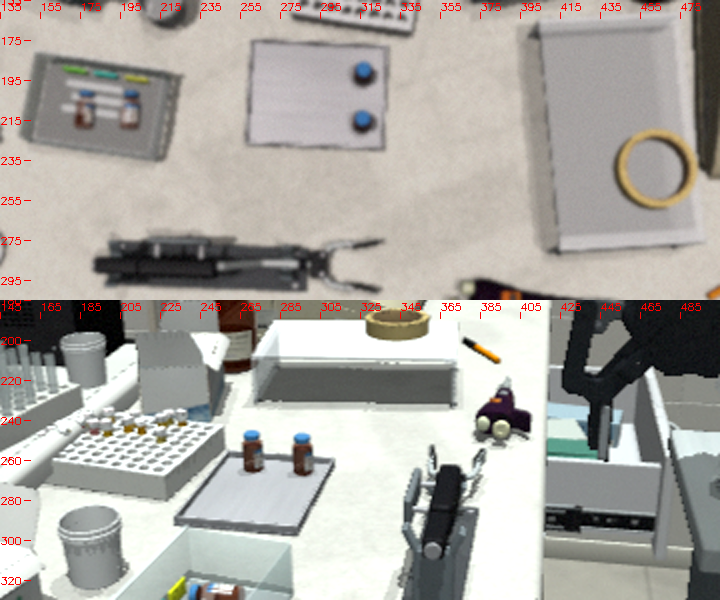

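The last picture shows two vials upright in the tray, with caps at (316,189) and (316,214). Two vials lie in the tub at about (176,208) and (200,209), the riser is empty, and the tape and reacher are where they started. I'm handing it in.

```bash
python3 -c "
from rig import *
print(sign_off())"
```

```text
the job is handed in; nothing more can be done
None
```

The job is done and handed in after about 44 s of robot time: both standing vials are upright in the tray, both fallen ones are in the tub, the reacher is back in its rest, and the tape hasn't moved.

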